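Strip the feed-roller shaft into its nests

TASK

Strip the roller shaft on the bench stand: slide the stop collar off the free end of the bar and put it in the small steel tray, keeping the tray upright. Then slide off every roller that is on the bar and lay each one flat, end face down, in a recess of its own that fits it, large rollers in the large nest and small ones in the small nest, fully down inside the lips. Do not disturb the other things on the bench.

Things in the scene. Friction and masses are not known exactly. Their poses are not given: they have to be found in the camera images.
- stand: grey bench stand, fixed: a base plate 290 x 70 x 14 mm, an upright block 40 x 70 mm and 155 mm tall at its +x end (its face 105 mm from the origin), and a level steel bar of 16 mm diameter sticking out of the block along the stand's own -x, axis 130 mm above the table, free end 125 mm from the origin. Origin: on the table under the bar, z up
- bar_end (a point): the centre of the bar's free end; its x axis runs along the bar towards the block
- bar_root (a point): on the bar's axis, 210 mm from its free end, at the face of a 26 mm boss behind which the bar enters the block (block face 20 mm further); rollers and collar lie between here and the free end
- collar (a point): the dark steel stop collar nearest the bar's free end: a ring 36 mm outside diameter, 21 mm bore, 16 mm long, about 60 g, with a clamp lug 14 x 12 x 8 mm on its rim (reaching 24.5 mm from the axis along its own -z, hanging down at the start); the point is the centre of its bore, own x along its axis. It slides freely on the bar, its axis 2.5 mm below the bar's
- tray: loose open steel tray 115 x 95 x 32 mm, walls and floor 4 mm thick, about 350 g; origin at the middle of its underside, long side along own x, z up
- nest_large: fixed aluminium nest rail 40 mm wide, 201 mm long, flat top 30 mm above the table, with two round recesses 40 mm either side of the middle along its own x; each recess is 57 mm across (roller + 5 mm), 6 mm deep, with curved lips at its two x ends only: at the rail's sides (own y) it is open and the roller overhangs, so fingers can straddle the rail there. Origin: middle of the underside, z up
- nest_small: fixed aluminium nest rail 28 mm wide, 235 mm long, flat top 30 mm above the table, with three round recesses 64 mm apart, one in the middle along its own x; each recess is 43 mm across (roller + 5 mm), 6 mm deep, with curved lips at its two x ends only: at the rail's sides (own y) it is open and the roller overhangs, so fingers can straddle the rail there. Origin: middle of the underside, z up
- large_a (a point): a plain grey plastic feed roller: a ring 52 mm outside diameter, 21 mm bore, 22 mm long, one of up to two alike, about 90 g (varies); the point is its centre, its own x axis is its axis of revolution. It may be absent. It starts hanging loosely on the 16 mm bar (its axis 2.5 mm below the bar's)
- large_b (a point): a plain grey plastic feed roller: a ring 52 mm outside diameter, 21 mm bore, 22 mm long, one of up to two alike, about 90 g (varies); the point is its centre, its own x axis is its axis of revolution. It may be absent. It starts hanging loosely on the 16 mm bar (its axis 2.5 mm below the bar's)
- small_a (a point): a plain grey plastic feed roller: a ring 38 mm outside diameter, 21 mm bore, 22 mm long, one of up to three alike, about 50 g (varies); the point is its centre, its own x axis is its axis of revolution. It may be absent. It starts hanging loosely on the 16 mm bar (its axis 2.5 mm below the bar's)
- small_b (a point): a plain grey plastic feed roller: a ring 38 mm outside diameter, 21 mm bore, 22 mm long, one of up to three alike, about 50 g (varies); the point is its centre, its own x axis is its axis of revolution. It may be absent. It starts hanging loosely on the 16 mm bar (its axis 2.5 mm below the bar's)
- small_c (a point): a plain grey plastic feed roller: a ring 38 mm outside diameter, 21 mm bore, 22 mm long, one of up to three alike, about 50 g (varies); the point is its centre, its own x axis is its axis of revolution. It may be absent. It starts hanging loosely on the 16 mm bar (its axis 2.5 mm below the bar's)
- seat_large_1 (a point): where the centre of a seated large roller belongs: the middle of recess 1 of the large nest, 11 mm above the recess floor (floor 30 mm above the table)
- seat_large_2 (a point): where the centre of a seated large roller belongs: the middle of recess 2 of the large nest, 11 mm above the recess floor (floor 30 mm above the table)
- seat_small_1 (a point): where the centre of a seated small roller belongs: the middle of recess 1 of the small nest, 11 mm above the recess floor (floor 30 mm above the table)
- seat_small_2 (a point): where the centre of a seated small roller belongs: the middle of recess 2 of the small nest, 11 mm above the recess floor (floor 30 mm above the table)
- seat_small_3 (a point): where the centre of a seated small roller belongs: the middle of recess 3 of the small nest, 11 mm above the recess floor (floor 30 mm above the table)
- screwdriver: bystander: a screwdriver lying on the bench
- cutting_disc: bystander: a black cutting disc 100 mm across, 4 mm thick, flat on the bench
- tape: bystander: a roll of yellow tape 80 mm across, 24 mm high
- water: bystander: a clear bottle 200 mm tall, upright
- gel: bystander: a clear bottle 130 mm tall, upright
- wrench: bystander: a wrench lying on the bench
- tub: bystander: a blue tub 100 mm across, 70 mm high
There are look-alikes about, which are no part of the job. Of the things shaped like the tray, the steel one is meant.

How it is judged:
On the way:
1. the stop collar is in the tray (x of collar in the frame of tray between -0.05 and 0.05 m and y of collar in the frame of tray between -0.04 and 0.04 m and z of collar in the frame of tray between 0 and 0.034 m and angle between tray's own z axis and vertical below 0.1 rad), for 0.2 s.
At the end, for the whole second after the job is handed in: the collar rests in the tray (its centre between the walls and less than 34 mm above the tray's underside), the tray upright within 0.1 rad; every roller present lies flat (axis within 0.08 rad of vertical, either end up) with its centre within 5 mm of a seat point of the nest of its size (all of step 1 and (distance between large_a and seat_large_1 below 0.005 m or distance between large_a and seat_large_2 below 0.005 m) and (angle between large_a's own x axis and vertical below 0.08 rad or angle between large_a's own x axis and vertical above 3.0616 rad) and (distance between large_b and seat_large_1 below 0.005 m or distance between large_b and seat_large_2 below 0.005 m) and (angle between large_b's own x axis and vertical below 0.08 rad or angle between large_b's own x axis and vertical above 3.0616 rad) and (distance between small_a and seat_small_1 below 0.005 m or distance between small_a and seat_small_2 below 0.005 m or distance between small_a and seat_small_3 below 0.005 m) and (angle between small_a's own x axis and vertical below 0.08 rad or angle between small_a's own x axis and vertical above 3.0616 rad) and (distance between small_b and seat_small_1 below 0.005 m or distance between small_b and seat_small_2 below 0.005 m or distance between small_b and seat_small_3 below 0.005 m) and (angle between small_b's own x axis and vertical below 0.08 rad or angle between small_b's own x axis and vertical above 3.0616 rad) and (distance between small_c and seat_small_1 below 0.005 m or distance between small_c and seat_small_2 below 0.005 m or distance between small_c and seat_small_3 below 0.005 m) and (angle between small_c's own x axis and vertical below 0.08 rad or angle between small_c's own x axis and vertical above 3.0616 rad)); the robot touches nothing.
It fails at once if a bystander is moved more than 40 mm (distance of any of cutting_disc, screwdriver, water, gel, tape, wrench, tub from where it was at the start of the episode above 0.04 m).
It fails at once if a bottle is tipped over (angle between any of water, gel's own z axis and vertical above 0.5 rad).
Of roller_large_a, roller_large_b, roller_small_a, roller_small_b, roller_small_c only 3 to 5 are there at a start; the rules pass over those that are not, and their reading is None.
At some moment in a run one of tray may be knocked a few centimetres aside while the robot is not near it.
It also fails if it takes over 210 s, if anything falls off the work surface, if the arm or the gripper's body presses on something with over 40 N, if the wrist force passes 120 N, or if a joint passes its speed limit or range.

ROBOT

A 6-joint arm with a two-finger parallel gripper is mounted at the origin on the work surface. World frame = base frame: x ahead of the robot, y to its left, z up, the work surface at z = 0. Lengths are in m, angles in rad, forces in N, time in s.
With the tool pointing down it reaches from about 0.35 to 0.775 m from the base axis. Payload 5.5 kg.
Tool frame: the origin (TCP) lies on the centre line of the jaws, within the pads' length; the fingertips stand 11 mm ahead of it and the grasp point (between the pads) lies 8 mm behind it; z points along the fingers, y is the line along which they close (so a half turn about z gives the same grasp; the last joint's range is limited). The gripper opens to 85 mm and grips with 20 to 120 N. Pads are 22 mm wide; open, the fingers measure 114 mm over their backs; the gripper's body (76 mm by 85 mm) begins 54 mm behind the grasp point. The pads swing forward as they close: fully open they stand 13 mm farther back than shut.
Start: joints at [0.993, 0.313, 0.046, 1.304, 0, 1.431], TCP at [0.244, 0.521, 0.242] pointing down, gripper open.
Joint ranges: [-2.76, 2.76], [-0.86, 1.69], [-1.03, 1.26], [-2.2, 2.34], [-1.47, 1.5], [-3.14, 3.14]. Speed limits (rad/s): [2.57, 2.57, 3.14, 3.14, 3.14, 3.14].

INTERFACE

Orientations are given as a unit quaternion [w, x, y, z].
In Python, from workcell import get_state, eyes, env gives the robot as it stands.
- The arm moves only by the shell command python3 -m inch 'ROWS' [OPENING] [FORCE]. ROWS is JSON, one flat list of numbers, 4 for each row, row after row: the shift along the tool's x, y, z in cm, then the turn about the tool's z in rad. A call has exactly 5 rows; each row shifts and turns the commanded pose from where the row before left it, along the tool's axes as they then stand; what a row does not reach is not made up. A row lasts 1/12 s, in which the tool goes at most 41.7 mm and 7.16 degrees, less where a joint would pass 70% of its speed; a pose out of reach is approached as far as the arm can. A call is refused whole if a number of a shift passes 4.17 or a number of a turn 0.125, either way. A call with a gripper value outside its range is refused whole. OPENING is the opening, from -1 (shut) to 1 (fully open), set as the call begins (- or left out, the last holds). The fingers move at their own pace and stop on an object; FORCE is the grip in N (left out, the last holds). Time passes only in rows, so rows that do not move let the fingers close, or fill a call up. It gives the time, the measured TCP pose, the force, the opening and the grip force at its end, in the units of the state.
- get_state(): the state, without advancing time (a new reading comes with each control period).
- eyes.read_camera(name): name is "scene" or "top"; returns the picture (420x560x3 uint8, red, green, blue); there is no depth.
- eyes.camera_info(name): a dict with "fovy" (degrees; the focal length in pixels is half the picture's height over the tangent of half this angle, whatever the lens; pixels are square), "cx", "cy" (the principal point, pixels), "D" ([k1, k2, p1, p2, k3] as OpenCV has them; the pictures are not rectified), "xyz" and "orientation" of the camera in the world. Camera axes: x right, y down, z forward; pixel columns grow to the right and rows downward; lengths in m; the calibration is good to about 2 mm. A picture is of the moment at which its call begins. camera_info takes no time and is no camera call.
- env.hand_in(): hands the job in; it is judged then, once.
The state is a dict: "clock": time; "joint_pos": joint angles; "qvel": joint speeds; "tau": joint torques, N m; "tcp_pos": TCP position; "orientation": TCP orientation; "wrist_force": force on the tool from outside, world axes, zero at the start; "ft_torque": the same for the moment, N m; "finger_gap": finger opening in m; "grip_force": force on a finger pad.
Only numpy, scipy, OpenCV 4.12 (cv2) and the standard library are available. Lean on these libraries where they do the work, as an engineer would, in place of code of your own. Each camera call takes 0.05 s, during which the arm holds its last target. There are 200 camera calls.

## Working session

There is one attempt and no reset: what is moved stays moved. The work goes in short steps, Python scripts to look and compute and a shell command to move; the robot and the scene stay as the last step left them, time stands still between calls to the robot, and variables do not carry over. Pictures are saved under pics/ and viewed, at most 14 in all, crops included, and the job is handed in when it is done.

```bash
ls; mkdir -p pics; python3 - <<'E'
from workcell import get_state, eyes, env
import cv2
for n in("scene","top"):
    print(n,eyes.camera_info(n)); cv2.imwrite(f"pics/{n}0.png",eyes.read_camera(n)[:,:,::-1])
print(get_state())
E
```

```text
pics
scene {'fovy': 56.945552519466716, 'cx': 274.2318869986157, 'cy': 203.88137539687534, 'D': array([0.02155925, 0.        , 0.        , 0.        , 0.        ]), 'xyz': array([1.18037013, 0.66283212, 1.07250164]), 'orientation': array([-0.13785653,  0.34597046,  0.85912646, -0.35100107])}
top {'fovy': 50.67607242181033, 'cx': 280.0409330613367, 'cy': 213.40287887347725, 'D': array([-0.04867429,  0.        ,  0.        ,  0.        ,  0.        ]), 'xyz': array([ 0.30811505, -0.00338403,  1.24173429]), 'orientation': array([ 0.07224086, -0.6918556 ,  0.7146454 , -0.07347818])}
{'clock': 0.1, 'joint_pos': array([ 9.93410249e-01,  3.13926706e-01,  4.51306065e-02,  1.30360703e+00,
       -5.50143330e-06,  1.43120457e+00]), 'qvel': array([-0.00025948, -0.00194039,  0.001871  ,  0.00164477,  0.00095396,
       -0.00028203]), 'tau': array([ 2.35319487e-03, -4.81727421e+01,  2.99242598e+01,  1.27567782e-02,
       -1.47715532e-04, -2.19680999e-05]), 'tcp_pos': array([0.24354031, 0.52041117, 0.24151278]), 'orientation': array([-2.79305828e-04,  2.17153162e-01,  9.76137213e-01, -7.53294264e-04]), 'wrist_force': array([ 0.74999295,  0.35602635, -0.41683989]), 'ft_torque': array([-0.01064373, -0.01798649,  0.00154476]), 'grip_force': 0.0, 'finger_gap': 0.08551143338534155}
```

View pics/scene0.png

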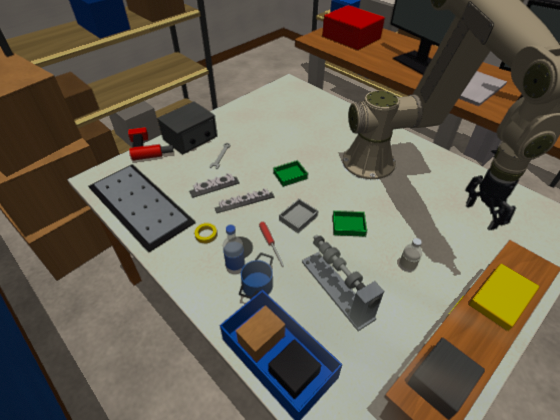

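View pics/top0.png

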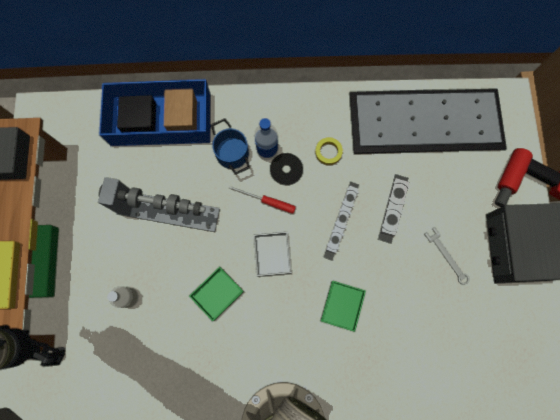

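Scene/top show the stand with its block at top (112,190), bar running right to about (213,210). Tray candidates in top view are the grey one at (272,254) and green ones at (217,293) and (343,306). The grey one is the steel tray. The rails are small (3 recesses) at (342,220) and large (2 recesses) at (394,208). I'll confirm with enlarged crops.

```bash
cat > h.py <<'E'
import numpy as np,cv2
from scipy.spatial.transform import Rotation as R
from workcell import get_state, eyes, env
I={n:eyes.camera_info(n) for n in("scene","top")}
def KRt(n):
    i=I[n];f=210/np.tan(np.radians(i["fovy"])/2)
    K=np.array([[f,0,i["cx"]],[0,f,i["cy"]],[0,0,1]]);w,x,y,z=i["orientation"]
    return K,R.from_quat([x,y,z,w]).as_matrix(),i["xyz"],i["D"]
def ray(n,p):
    K,Rm,c,D=KRt(n);u=cv2.undistortPoints(np.array([[p]],float),K,D)[0,0]
    d=Rm@np.array([u[0],u[1],1]);return c,d/np.linalg.norm(d)
def onz(n,p,z):
    c,d=ray(n,p);return c+d*(z-c[2])/d[2]
def tri(ps,pt):
    c1,d1=ray("scene",ps);c2,d2=ray("top",pt)
    s=np.linalg.lstsq(np.array([d1,-d2]).T,c2-c1,rcond=None)[0]
    a,b=c1+s[0]*d1,c2+s[1]*d2;return (a+b)/2,np.linalg.norm(a-b)
def proj(n,X):
    K,Rm,c,D=KRt(n);q=cv2.projectPoints(((np.atleast_2d(X)-c)@Rm),np.zeros(3),np.zeros(3),K,D)[0][:,0];return q
def tool():
    s=get_state();w,x,y,z=s["orientation"];return s["tcp_pos"],R.from_quat([x,y,z,w]).as_matrix(),s
E
python3 - <<'E'
import cv2,numpy as np
t=cv2.imread("pics/top0.png");s=cv2.imread("pics/scene0.png")
a=cv2.resize(t[170:240,90:230],(800,400),interpolation=cv2.INTER_CUBIC)
b=cv2.resize(s[225:335,290:400],None,fx=5,fy=5,interpolation=cv2.INTER_CUBIC)
cv2.imwrite("pics/c1.png",a);cv2.imwrite("pics/c2.png",b)
d=cv2.resize(t[165:285,245:415],None,fx=4.6,fy=4.6,interpolation=cv2.INTER_CUBIC);cv2.imwrite("pics/c3.png",d)
E
```

```text
(no output)
```

View pics/c1.png

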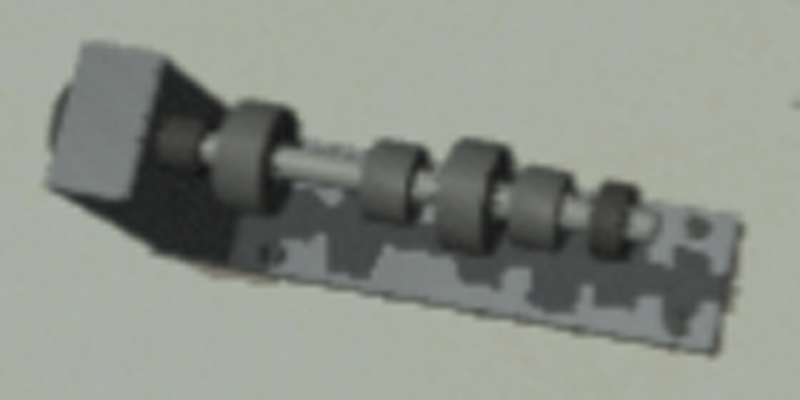

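View pics/c2.png

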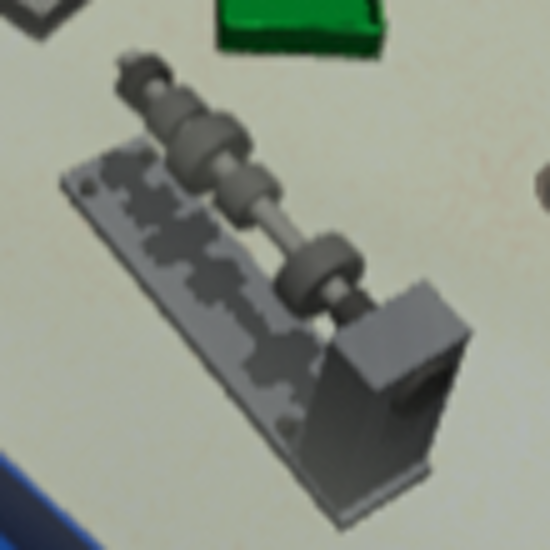

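View pics/c3.png

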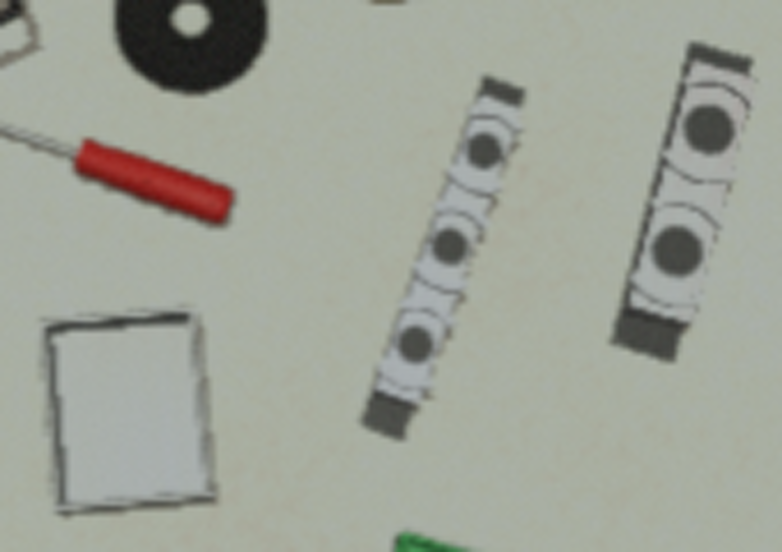

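Top crop: from the free end (655,225 in the crop) the bar holds the dark collar (613,222), a small roller (540,207), a large (475,195), a small (395,180) and a large (255,157). That makes 2 large and 2 small. The grey tray is confirmed, as are the recesses (dark dots). Next I'll triangulate.

```bash
python3 - <<'E'
from h import *
T=lambda x,y:((x+.5)/5.714-.5+90,(y+.5)/5.714-.5+170)
S=lambda x,y:((x+.5)/5-.5+290,(y+.5)/5-.5+225)
for n,a,b in [("barend",S(122,60),T(655,225)),("plate1",S(62,180),T(716,352)),("blk1",S(428,280),T(135,200)),("blk2",S(470,330),T(48,185)),("blk3",S(375,390),T(83,42)),("blk4",S(330,342),T(165,57))]:
    X,e=tri(a,b);print(n,X.round(4),round(e*1000,1))
t=cv2.imread("pics/top0.png");s=cv2.imread("pics/scene0.png")
def dots(im,x0,y0,x1,y1,th):
    k=4;c=cv2.resize(im[y0:y1,x0:x1],None,fx=k,fy=k,interpolation=cv2.INTER_CUBIC);g=cv2.cvtColor(c,cv2.COLOR_BGR2GRAY)
    o=[]
    for q in cv2.findContours((g<th).astype(np.uint8),cv2.RETR_LIST,cv2.CHAIN_APPROX_NONE)[0]:
        A=cv2.contourArea(q)
        if 250<A<4000 and len(q)>5:
            m=cv2.moments(q);(a,b),(w,h),_=cv2.fitEllipse(q)
            if A/(np.pi*w*h/4)>.9: o.append((round((m['m10']/m['m00']+.5)/k-.5+x0,2),round((m['m01']/m['m00']+.5)/k-.5+y0,2),A/16,round(w/k,1),round(h/k,1)))
    return o
dt=dots(t,320,170,415,265,120);ds=dots(s,180,165,280,218,115)
print(dt);print(ds)
for z in(.030,):
  print("top",[onz("top",d[:2],z).round(4) for d in dt]);print("sc",[onz("scene",d[:2],z).round(4) for d in ds])
# tray top contour: pixels c3
C=lambda x,y:((x+.5)/4.6-.5+245,(y+.5)/4.6-.5+165)
for p in[(45,325),(195,312),(215,500),(60,512)]: print("tray",onz("top",C(*p),.032).round(4))
E
python3 - <<'E'
import cv2
s=cv2.imread("pics/scene0.png");cv2.imwrite("pics/c4.png",cv2.resize(s[165:235,180:325],None,fx=5.5,fy=5.5,interpolation=cv2.INTER_CUBIC))
E
```

```text
barend [0.5587 0.1851 0.131 ] 0.0
plate1 [ 0.5441  0.1633 -0.0348] 48.5
blk1 [0.5707 0.4167 0.1529] 7.5
blk2 [0.5798 0.4536 0.1545] 2.5
blk3 [0.6458 0.4406 0.1546] 1.4
blk4 [0.6382 0.4048 0.151 ] 2.7
[(328.9, 254.6, 79.78125, 9.7, 11.5), (334.84, 239.42, 44.5, 7.3, 7.8), (342.27, 218.12, 45.375, 7.2, 8.1), (391.75, 219.17, 89.5, 10.5, 10.9), (349.83, 197.36, 45.1875, 7.2, 8.1), (398.64, 192.65, 89.0625, 10.3, 11.0)]
[]
top [array([ 0.4422, -0.1398,  0.03  ]), array([ 0.4836, -0.1584,  0.03  ]), array([ 0.5427, -0.1826,  0.03  ]), array([ 0.5352, -0.3208,  0.03  ]), array([ 0.6015, -0.2075,  0.03  ]), array([ 0.6108, -0.3468,  0.03  ])]
sc []
tray [0.5021 0.0631 0.032 ]
tray [ 0.5071 -0.0271  0.032 ]
tray [ 0.3945 -0.0349  0.032 ]
tray [0.3904 0.0566 0.032 ]
```

View pics/c4.png

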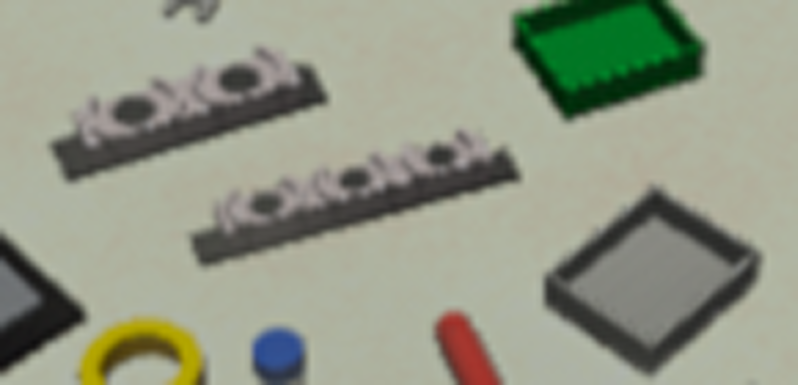

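c4 shows the grey steel tray at (650,280), the large nest dots at (133,110) and (238,80), and the small nest dots at (268,206), (355,181) and (440,156).

```bash
python3 - <<'E'
from h import *
T=lambda x,y:((x+.5)/5.714-.5+90,(y+.5)/5.714-.5+170)
S=lambda x,y:((x+.5)/5-.5+290,(y+.5)/5-.5+225)
C=lambda x,y:((x+.5)/5.5-.5+180,(y+.5)/5.5-.5+165)
for a,b in zip([(440,156),(355,181),(268,206),(238,80),(133,110)],[(334.84,239.42),(342.27,218.12),(349.83,197.36),(391.75,219.17),(398.64,192.65)]):
    X,e=tri(C(*a),b);print("dot",X.round(4),round(e*1000,1))
E0=np.array([.5587,.1851,.1275]);u=np.array([.2005,.9797,0])
for n,a,b in[("col",(145,77),(613,222)),("s1",(178,108),(540,207)),("L1",(208,152),(475,195)),("s2",(247,193),(395,180)),("L2",(320,273),(255,157))]:
    X,e=tri(S(*a),T(*b));print(n,X.round(4),round(e*1000,1),"along",((X-E0)@u).round(4),"lat",((X-E0)@[-.9797,.2005,0]).round(4))
p,M,s=tool();print(p,M.round(3))
x=M[:,0];print("tool x angle",np.degrees(np.arctan2(x[1],x[0])),"y angle",np.degrees(np.arctan2(M[1,1],M[0,1])))
for p in[(548,290),(650,372),(757,262),(655,190)]: print("tray",onz("scene",C(*p),.032).round(4))
E
```

```text
dot [ 0.483  -0.1578  0.0321] 1.0
dot [ 0.5418 -0.1816  0.0312] 2.1
dot [ 0.6004 -0.2062  0.0301] 3.4
dot [ 0.5346 -0.3201  0.0312] 1.1
dot [ 0.6098 -0.3457  0.0328] 0.9
col [0.5599 0.2044 0.1324] 1.4 along 0.0191 lat 0.0027
s1 [0.5667 0.2366 0.137 ] 1.8 along 0.052 lat 0.0025
L1 [0.5747 0.2678 0.1302] 2.2 along 0.0842 lat 0.0009
s2 [0.5824 0.3039 0.1322] 2.4 along 0.1211 lat 0.0006
L2 [0.5954 0.3681 0.1322] 2.2 along 0.1866 lat 0.0008
[0.24354031 0.52041117 0.24151278] [[-0.906  0.424 -0.001]
 [ 0.424  0.906 -0.001]
 [ 0.    -0.002 -1.   ]]
tool x angle 154.91622316748257 y angle 64.91624306267188
tray [ 0.5169 -0.0135  0.032 ]
tray [0.5195 0.0822 0.032 ]
tray [0.3989 0.0654 0.032 ]
tray [ 0.3987 -0.029   0.032 ]
```

Heights agree: dots at about 0.031, bar at 0.131, block at 0.153. The bar direction is about 78.4°. I'll turn the tool so that tool x runs along the bar and go above the collar.

```bash

python3 -m inch '[0,0,0,0.089,0,0,0,0.089,0,0,0,0.089,0,0,0,0.089,0,0,0,0.089]' 0.2 40 >/dev/null
python3 -m inch '[0,0,0,0.089,0,0,0,0.089,0,0,0,0.089,0,0,0,0.089,0,0,0,0.089]' >/dev/null
python3 -m inch '[0,0,0,0.089,0,0,0,0.089,0,0,0,0.089,0,0,0,0.089,0,0,0,0.089]' 
python3 -m inch '[-1.64,2.5,0.1,0,-1.64,2.5,0.1,0,-1.64,2.5,0.1,0,-1.64,2.5,0.1,0,-1.64,2.5,0.1,0]' >/dev/null
python3 -m inch '[-1.64,2.5,0.1,0,-1.64,2.5,0.1,0,-1.64,2.5,0.1,0,-1.64,2.5,0.1,0,-1.64,2.5,0.1,0]' >/dev/null
python3 -m inch '[-1.64,2.5,0.1,0,-1.64,2.5,0.1,0,-1.64,2.5,0.1,0,-1.64,2.5,0.1,0,-1.64,2.5,0.1,0]' >/dev/null
python3 -m inch '[0,0,0,0,0,0,0,0,0,0,0,0,0,0,0,0,0,0,0,0]'
cat > d.py <<'E'
import sys
from h import *
# d.py x y z [yang_deg]: tool-axis shift (cm) to the target with present orientation, and turn needed
a=[float(v) for v in sys.argv[1:]];p,M,s=tool()
ya=np.arctan2(M[1,1],M[0,1])
print("t",round(s["clock"],1),"tcp",p.round(4),"yang",np.degrees(ya).round(2),"gap",s["finger_gap"].round(4),"grip",round(s["grip_force"],1),"F",s["wrist_force"].round(1),"j6",s["joint_pos"][5].round(2))
if len(a)>3:
    dt=np.arctan2(np.sin(np.radians(a[3])-ya),np.cos(np.radians(a[3])-ya));print("turn",round(-dt,4))
    t=np.radians(a[3]);M=np.array([[-np.sin(t),np.cos(t),0],[np.cos(t),np.sin(t),0],[0,0,-1]])
if len(a)>2: print("shift(after turn) cm",(M.T@(np.array(a[:3])-p)*100).round(2))
E
python3 d.py .5615 .204 .22 -11.6
```

```text
clock: 1.35
tcp_pos: [0.2436, 0.5205, 0.2418]
orientation: [0.0, 0.776, 0.631, -0.001]
wrist_force: [0.5, 0.6, -0.1]
finger_gap: 0.0515
grip_force: 0.0
clock: 3.02
tcp_pos: [0.5609, 0.2055, 0.2274]
orientation: [-0.0, 0.774, 0.633, -0.0]
wrist_force: [-0.1, 0.5, -0.0]
finger_gap: 0.0507
grip_force: 0.0Traceback (most recent call last):
  File "d.py", line 6, in <module>
    print("t",round(s["clock"],1),"tcp",p.round(4),"yang",np.degrees(ya).round(2),"gap",s["finger_gap"].round(4),"grip",round(s["grip_force"],1),"F",s["wrist_force"].round(1),"j6",s["joint_pos"][5].round(2))
                                                                                        ^^^^^^^^^^^^^^^^^^^^^
AttributeError: 'float' object has no attribute 'round'
```

```bash
sed -i 's/s\["finger_gap"\].round(4)/round(s["finger_gap"],4)/' d.py
python3 -m inch '[-0.1,0,2,0,0,0,2,0,0,0,2,0,0,0,2,0,0,0,2,0]' 0.4 40 >/dev/null
python3 -m inch '[0,0,0.8,0,0,0,0,0,0,0,0,0,0,0,0,0,0,0,0,0]' 
python3 -m inch '[0,0,0,0,0,0,0,0,0,0,0,0,0,0,0,0,0,0,0,0]' -1 25 >/dev/null
python3 -m inch '[0,0,0,0,0,0,0,0,0,0,0,0,0,0,0,0,0,0,0,0]' 
python3 - <<'E'
from h import *
a=eyes.read_camera("top")[150:260,80:240,::-1];b=eyes.read_camera("scene")[215:325,280:400,::-1]
a=cv2.resize(a,(640,440),interpolation=cv2.INTER_CUBIC)[:, 200:600];b=cv2.resize(b,(480,440),interpolation=cv2.INTER_CUBIC)[:,:400]
cv2.imwrite("pics/g1.png",np.hstack([a,b]))
E
```

```text
clock: 3.85
tcp_pos: [0.5626, 0.204, 0.121]
orientation: [0.001, 0.775, 0.632, 0.001]
wrist_force: [0.1, 0.4, -0.1]
finger_gap: 0.0593
grip_force: 0.0
clock: 4.68
tcp_pos: [0.5623, 0.2037, 0.1203]
orientation: [0.0, 0.775, 0.632, 0.001]
wrist_force: [-0.1, -0.5, 6.1]
finger_gap: 0.0349
grip_force: 27.1
```

View pics/g1.png

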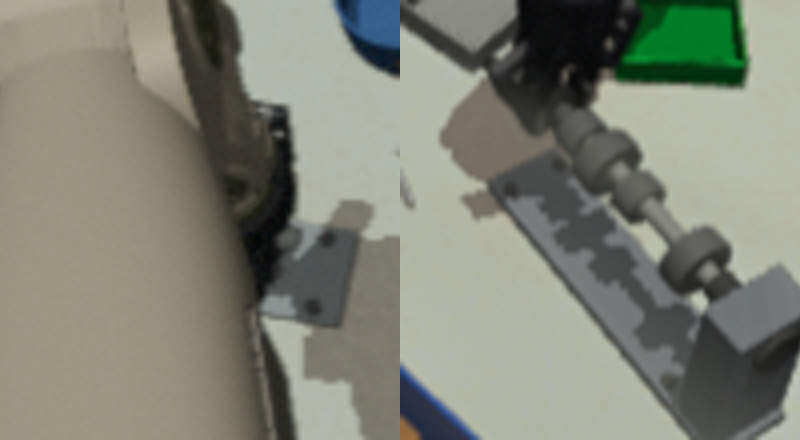

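Collar gripped (gap 35 mm). The upward force comes from the pads swinging down as they close, so I'll lift 2.5 mm and slide it off.

```bash

python3 -m inch '[0,0,-0.25,0,0,0,0,0,0,0,0,0,0,0,0,0,0,0,0,0]' - 40
python3 -m inch '[-1,0,0,0,-1,0,0,0,-1,0,0,0,-1,0,0,0,-1,0,0,0]' |grep force
python3 -m inch '[-1,0,0,0,-1,0,0,0,0,0,0,0,0,0,0,0,0,0,0,0]' 
python3 -c "
from h import *
t=eyes.read_camera('top')[:,:,::-1];s=eyes.read_camera('scene')[:,:,::-1]
cv2.imwrite('pics/g2.png',np.hstack([cv2.resize(t[160:300,160:310],(400,373)),cv2.resize(s[190:290,260:370],(400,364)).repeat(1,0)[:373].copy() if 0 else cv2.resize(s[190:290,260:370],(400,373))]))"
python3 d.py .452 .018 .16
```

```text
clock: 5.2
tcp_pos: [0.5613, 0.2035, 0.1213]
orientation: [-0.0, 0.775, 0.632, -0.0]
wrist_force: [0.1, 0.5, 0.3]
finger_gap: 0.0344
grip_force: 39.8
wrist_force: [0.4, 0.2, -0.6]
grip_force: 39.8
clock: 6.03
tcp_pos: [0.5478, 0.135, 0.1219]
orientation: [-0.0, 0.775, 0.632, 0.0]
wrist_force: [0.6, 0.4, -1.0]
finger_gap: 0.0345
grip_force: 39.8
t 6.1 tcp [0.5477 0.1354 0.1218] yang -11.55 gap 0.0341 grip 39.8 F [-0.2  0.4 -0.6] j6 1.87
shift(after turn) cm [-13.42  -7.03  -3.82]
```

View pics/g2.png

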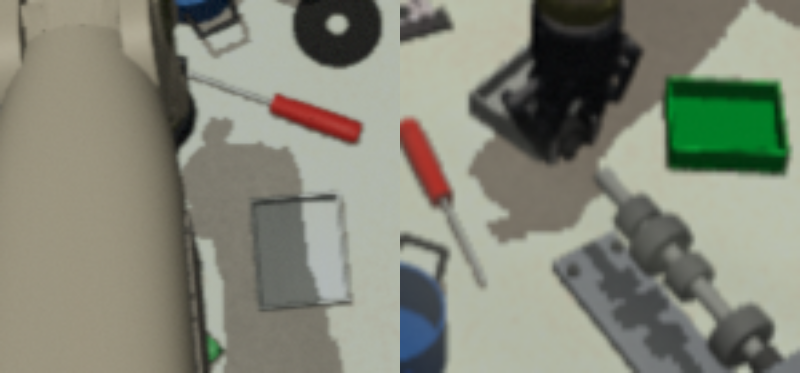

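Collar is clear of the bar and in the gripper; the tray hasn't moved (top view about (273,254)). Carrying it over.

```bash

python3 -m inch '[-1.9,-1,-0.8,0,-1.9,-1,-0.8,0,-1.9,-1,-0.8,0,-1.9,-1,-0.8,0,-1.9,-1,-0.6,0]' >/dev/null
python3 -m inch '[-1.9,-1,0,0,-1.9,-1,0,0,0,0,0,0,0,0,0,0,0,0,0,0]' >/dev/null
python3 -m inch '[0,0,2.2,0,0,0,2.2,0,0,0,2.2,0,0,0,2,0,0,0,2,0]' >/dev/null
python3 -m inch '[0,0,1,0,0,0,0.7,0,0,0,0.5,0,0,0,0.4,0,0,0,0,0]' 
python3 -c "
from h import *
t=eyes.read_camera('top')[:,:,::-1];s=eyes.read_camera('scene')[:,:,::-1]
cv2.imwrite('pics/g3.png',np.hstack([cv2.resize(t[210:310,230:340],(400,373)),cv2.resize(s[170:270,260:370],(400,373))]))"
python3 d.py .451 .017 .026
```

```text
clock: 7.8
tcp_pos: [0.4525, 0.019, 0.0275]
orientation: [-0.0, 0.775, 0.632, -0.0]
wrist_force: [-0.7, -0.5, -0.7]
finger_gap: 0.0344
grip_force: 40.0
t 7.9 tcp [0.4529 0.0189 0.0282] yang -11.56 gap 0.0345 grip 40.0 F [ 0.3 -0.3 -0.4] j6 1.64
shift(after turn) cm [-0.22 -0.15  0.22]
```

View pics/g3.png

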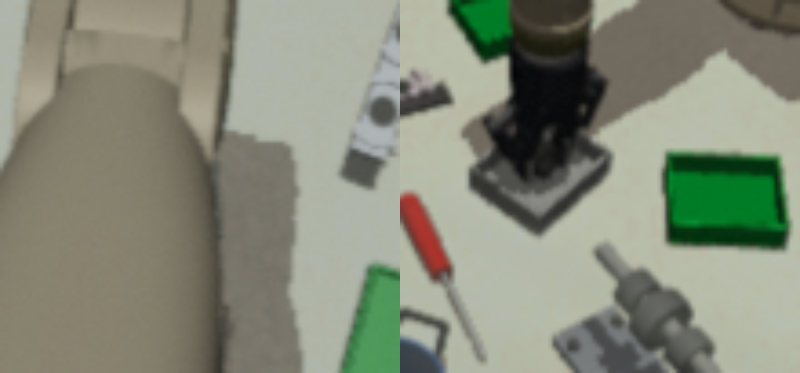

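In the scene crop the collar is inside the steel tray at (540,170). Releasing.

```bash

python3 -m inch '[0,0,0.2,0,0,0,0,0,0,0,0,0,0,0,0,0,0,0,0,0]' 0.1 40 >/dev/null
python3 -m inch '[0,0,0,0,0,0,-0.5,0,0,0,-2,0,0,0,-3,0,0,0,-3.5,0]' >/dev/null
python3 -m inch '[0,0,-4,0,0,0,-4,0,0,0,0,0,0,0,0,0,0,0,0,0]' 0.4
python3 d.py .568 .236 .2 -11.6
python3 -c "
from h import *
s=eyes.read_camera('scene')[:,:,::-1];t=eyes.read_camera('top')[:,:,::-1]
cv2.imwrite('pics/g4.png',np.hstack([cv2.resize(t[210:310,230:340],(400,373)),cv2.resize(s[170:270,260:370],(400,373))]))"
```

```text
clock: 9.15
tcp_pos: [0.4522, 0.0188, 0.1959]
orientation: [0.0, 0.775, 0.632, 0.0]
wrist_force: [0.1, -0.3, -0.4]
finger_gap: 0.0597
grip_force: 0.0
t 9.2 tcp [0.4522 0.0188 0.1959] yang -11.58 gap 0.0597 grip 0.0 F [ 0.1 -0.3 -0.4] j6 1.64
turn 0.0004
shift(after turn) cm [23.61  6.98 -0.41]
```

View pics/g4.png

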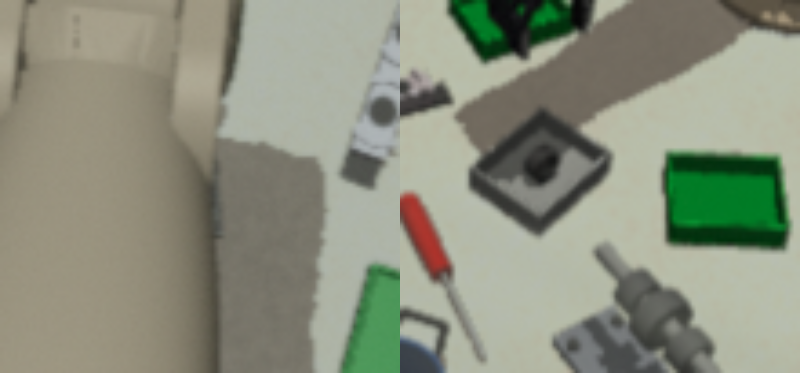

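The collar stands in the tray. Now small roller 1.

```bash

python3 -m inch '[3,0.9,-0.4,0,3,0.9,0,0,3,0.9,0,0,3,0.9,0,0,3,0.9,0,0]' >/dev/null
python3 -m inch '[3,0.9,0,0,3,0.9,0,0,2.6,0.7,0,0,0,0,2,0,0,0,0,0]' >/dev/null
python3 -m inch '[0,0,2,0,0,0,2,0,0,0,1.5,0,0,0,0.6,0,0,0,0,0]' >/dev/null
python3 d.py .568 .236 .1195 -11.6
python3 -m inch '[0,0,0,0,0,0,0,0,0,0,0,0,0,0,0,0,0,0,0,0]' -1 40 >/dev/null
python3 -m inch '[0,0,0,0,0,0,0,0,0,0,-0.25,0,0,0,0,0,0,0,0,0]' 
python3 d.py .568 .236 .122 -11.6
python3 -m inch '[-1,0,0,0,-1,0,0,0,-1,0,0,0,-1,0,0,0,-1,0,0,0]' |grep force
python3 -m inch '[-1.3,0,0,0,-1.3,0,0,0,-1,0,0,0,0,0,0,0,0,0,0,0]' 
python3 d.py
```

```text
t 10.5 tcp [0.5661 0.2347 0.1164] yang -11.62 gap 0.0598 grip 0.0 F [-0.5 -0.3 -0.3] j6 2.04
turn -0.0004
shift(after turn) cm [ 0.17  0.16 -0.31]
clock: 11.33
tcp_pos: [0.5679, 0.2359, 0.121]
orientation: [-0.0, 0.775, 0.632, -0.0]
wrist_force: [-0.4, -0.9, -0.6]
finger_gap: 0.0367
grip_force: 40.2
t 11.3 tcp [0.5679 0.2359 0.121 ] yang -11.57 gap 0.0367 grip 40.2 F [-0.4 -0.9 -0.6] j6 2.04
turn 0.0006
shift(after turn) cm [ 0.01  0.01 -0.1 ]
wrist_force: [0.3, 0.2, -0.2]
grip_force: 40.2
clock: 12.17
tcp_pos: [0.551, 0.1509, 0.1215]
orientation: [-0.0, 0.775, 0.632, 0.0]
wrist_force: [-0.1, 0.5, -0.6]
finger_gap: 0.0367
grip_force: 40.2
t 12.2 tcp [0.551  0.1509 0.1215] yang -11.66 gap 0.0367 grip 40.2 F [-0.1  0.5 -0.6] j6 1.9
```

```bash

python3 -m inch '[0,0,-1.2,0,0,0,-1.15,0,1,0,0,0,1,0,0,0,0,0,0,0]' - 20 
python3 -m inch '[0.4,0,-0.1,0,0.4,0,-0.18,0,0.35,0,-0.03,0,0.35,0,-0.02,0,0,0,0,0]' 
python3 -m inch '[0.32,0,0.08,0,0.33,0,0.1,0,0.42,0,0.27,0,0.17,0,0.19,0,0.17,0,0.19,0]' 
python3 -m inch '[0,0,0,0,0,0,0,0,0,0,0,0,0,0,0,0,0,0,0,0]' 
python3 -c "
from h import *
s=eyes.read_camera('scene')[:,:,::-1];t=eyes.read_camera('top')[:,:,::-1]
cv2.imwrite('pics/g5.png',np.hstack([cv2.resize(t[160:260,150:260],(400,373)),cv2.resize(s[195:285,280:380],(400,373),interpolation=2)]))"
```

```text
clock: 12.58
tcp_pos: [0.5555, 0.1726, 0.1446]
orientation: [0.001, 0.774, 0.633, -0.0]
wrist_force: [-0.2, -0.5, 0.0]
finger_gap: 0.037
grip_force: 40.3
clock: 13.0
tcp_pos: [0.557, 0.1823, 0.1467]
orientation: [0.003, 0.775, 0.631, -0.004]
wrist_force: [-2.1, -16.1, 2.8]
finger_gap: 0.0368
grip_force: 38.5
clock: 13.42
tcp_pos: [0.5607, 0.1981, 0.141]
orientation: [0.002, 0.775, 0.632, -0.001]
wrist_force: [-3.9, -8.9, 14.6]
finger_gap: 0.0366
grip_force: 37.5
clock: 13.83
tcp_pos: [0.5607, 0.1984, 0.1409]
orientation: [0.002, 0.775, 0.632, -0.001]
wrist_force: [-3.7, -7.8, 12.2]
finger_gap: 0.0367
grip_force: 37.3
```

View pics/g5.png

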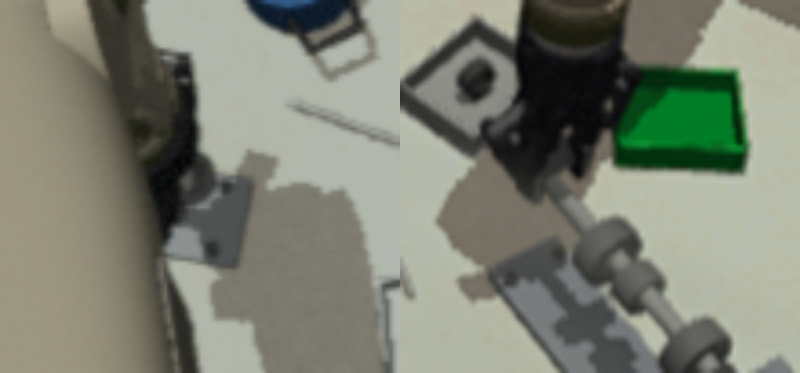

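The top crop shows the roller disc tilted and sticking out on the outer side at (197,178). Contact force is about 15 N. I'll press it the rest of the way flat on the bar top.

```bash

python3 -m inch '[0.2,0,0.15,0,0,0,0.15,0,0,0,0.1,0,0,0,0.1,0,0,0,0,0]' -0.9 20
python3 -m inch '[0,0,0.1,0,0,0,0.1,0,0,0,0.1,0,0,0,0.0,0,0,0,0,0]' 
python3 -c "
from h import *
t=eyes.read_camera('top')[:,:,::-1];s=eyes.read_camera('scene')[:,:,::-1]
cv2.imwrite('pics/g6.png',np.hstack([cv2.resize(t[180:230,175:230],(400,364),interpolation=2),cv2.resize(s[220:260,300:344],(400,364),interpolation=2)]))"
```

```text
clock: 14.35
tcp_pos: [0.5617, 0.2018, 0.1374]
orientation: [0.001, 0.775, 0.632, 0.001]
wrist_force: [-4.4, -3.9, 18.6]
finger_gap: 0.0364
grip_force: 38.6
clock: 14.77
tcp_pos: [0.5621, 0.203, 0.1353]
orientation: [0.001, 0.774, 0.633, 0.002]
wrist_force: [-6.2, 0.3, 21.3]
finger_gap: 0.037
grip_force: 39.7
```

View pics/g6.png

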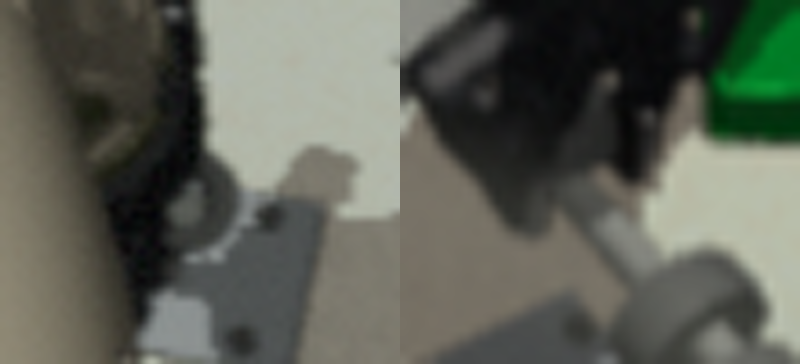

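The top crop shows the ring nearly face-on, bore at crop (190,205), so the roller is flat on the bar. I'll measure its in-hand offset.

```bash

python3 -m inch '[0,0,-1,0,0,0,-2,0,-2,0,-2,0,-3,0,0,0,-3,0,0,0]' -1 40 
python3 -m inch '[-3,0,0,0,-3,0,0,0,-2,0,0,0,0,0,0,0,0,0,0,0]' 
cat > look.py <<'E'
import sys
from h import *
# crops of both views round the grasp point, 8x, side by side; prints crop origins
p,M,s=tool();c=p+[0,0,.008];o=[]
for n in("top","scene"):
    im=eyes.read_camera(n)[:,:,::-1];u,v=proj(n,c)[0];x,y=int(u)-25,int(v)-25
    print(n,"origin",x,y,"grasp at",round((u-x)*8),round((v-y)*8));o.append(cv2.resize(im[y:y+50,x:x+50],(400,400),interpolation=2))
cv2.imwrite(sys.argv[1],np.hstack(o))
E
python3 look.py pics/g7.png; python3 d.py .5427 -.1826 .12 67.7
```

```text
clock: 15.28
tcp_pos: [0.5458, 0.1242, 0.1825]
orientation: [0.0, 0.774, 0.633, 0.001]
wrist_force: [0.1, -0.9, -1.3]
finger_gap: 0.0368
grip_force: 40.1
clock: 15.7
tcp_pos: [0.5289, 0.0448, 0.1812]
orientation: [-0.001, 0.775, 0.632, -0.0]
wrist_force: [-0.1, 0.1, -0.3]
finger_gap: 0.0366
grip_force: 40.1
top origin 232 188 grasp at 207 208
scene origin 264 171 grasp at 202 201
t 15.8 tcp [0.5292 0.0459 0.1814] yang -11.53 gap 0.0366 grip 40.1 F [-0.5  0.1 -0.6] j6 1.71
turn -1.3829
shift(after turn) cm [ -9.92 -20.63   6.14]
```

View pics/g7.png

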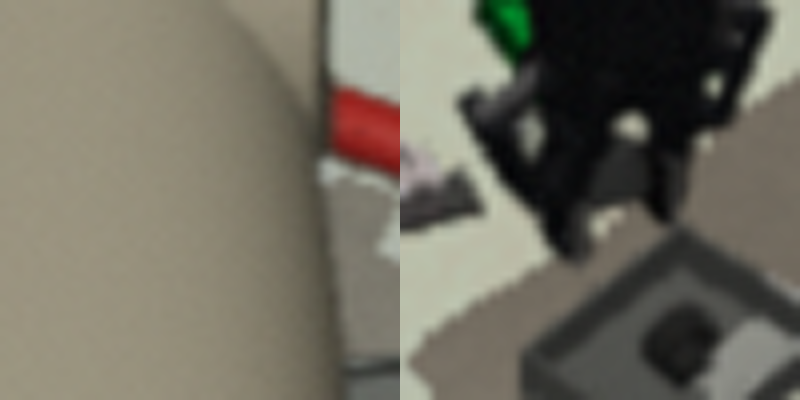

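Scene crop: the roller looks flat between the fingers, around (625,175). Now the in-hand offset from the g6 pixels.

```bash
python3 - <<'E'
from h import *
T=np.array([.5621,.203,.1353]);u=np.array([.2011,.9796,0]);v=np.array([.9796,-.2011,0])
g=lambda x,y:((x+.5)/7.273-.5+175,(y+.5)/7.273-.5+180)
for n,p in[("edge",(238,200)),("bore",(190,205)),("low",(205,248))]:
    X=onz("top",g(*p),.160);print(n,X.round(4),"along",((X-T)@u*1000).round(1),"lat",((X-T)@v*1000).round(1))
E
```

```text
edge [0.5567 0.1725 0.16  ] along -30.9 lat 0.9
bore [0.5555 0.1891 0.16  ] along -15.0 lat -3.7
low [0.5402 0.1839 0.16  ] along -23.2 lat -17.6
```

The roller sits about 11 mm outboard and about 6 mm high in the grip. I'll set it down on clear bench at about (.48,.12) and squeeze it from two orthogonal directions, which centres and flattens it exactly.

```bash

python3 d.py .482 .135 .1 -11.6
python3 -m inch '[1.4,-1.2,1,0,1.5,-1.2,1,0,1.5,-1.3,1,0,1.5,-1.3,1,0,1.5,-1.3,1,0]' - 40 >/dev/null
python3 -m inch '[0.3,0,2,0,0,0,2,0,0,0,2,0,0,0,2,0,0,0,1.5,0]' >/dev/null
python3 -m inch '[0,0,1,0,0,0,0.8,0,0,0,0.3,0,0,0,0,0,0,0,0,0]'
python3 d.py .482 .135 .014 -11.6
```

```text
t 15.8 tcp [0.5292 0.0459 0.1814] yang -11.53 gap 0.0366 grip 40.1 F [-0.5  0.1 -0.6] j6 1.71
turn 0.0012
shift(after turn) cm [ 7.78 -6.42  8.14]
clock: 17.05
tcp_pos: [0.4834, 0.1334, 0.0163]
orientation: [0.0, 0.775, 0.632, 0.0]
wrist_force: [0.5, 0.2, -0.6]
finger_gap: 0.0366
grip_force: 40.1
t 17.1 tcp [0.4834 0.1334 0.0163] yang -11.55 gap 0.0366 grip 40.1 F [ 0.5  0.2 -0.6] j6 1.88
turn 0.0008
shift(after turn) cm [ 0.13 -0.17  0.23]
```

```bash

python3 -m inch '[0,0,0.2,0,0,0,0,0,0,0,0,0,0,0,0,0,0,0,0,0]' 0.15 40 >/dev/null
python3 -m inch '[-0.3,0,0,0,-0.3,0,0,0,-0.3,0,0,0,-0.3,0,0,0,0,0,0,0]' >/dev/null
python3 -m inch '[0,0,0,0,0,0,0,0,0,0,0,0,0,0,0,0,0,0,0,0]' -1 20 |tail -2
python3 -m inch '[0,0,0,0,0,0,0,0,0,0,0,0,0,0,0,0,0,0,0,0]' |tail -3
python3 -m inch '[0,0,0,0,0,0,0,0,0,0,0,0,0,0,0,0,0,0,0,0]' 0.4 >/dev/null
python3 -m inch '[0,0,0,-0.115,0,0,0,-0.115,0,0,0,-0.115,0,0,0,-0.115,0,0,0,-0.115]' >/dev/null
python3 -m inch '[0,0,0,-0.115,0,0,0,-0.115,0,0,0,-0.115,0,0,0,-0.115,0,0,0,-0.115]' >/dev/null
python3 -m inch '[0,0,0,-0.115,0,0,0,-0.115,0,0,0,0,0,0,0,0,0,0,0,0]' >/dev/null
python3 -m inch '[0,0,0,0,0,0,0,0,0,0,0,0,0,0,0,0,0,0,0,0]' -1 20 |tail -3
python3 -m inch '[0,0,0,0,0,0,0,0,0,0,0,0,0,0,0,0,0,0,0,0]' 
python3 d.py .6015 -.2075 .1 67.7
```

```text
finger_gap: 0.0366
grip_force: 20.3
wrist_force: [-1.1, -3.7, 5.7]
finger_gap: 0.037
grip_force: 20.4
wrist_force: [-0.7, 1.0, 3.0]
finger_gap: 0.0371
grip_force: 20.1
clock: 21.22
tcp_pos: [0.4807, 0.1214, 0.0141]
orientation: [0.0, 0.195, 0.981, 0.0]
wrist_force: [-0.6, 1.2, 5.7]
finger_gap: 0.0372
grip_force: 20.2
t 21.2 tcp [0.4807 0.1214 0.0141] yang 67.49 gap 0.0372 grip 20.2 F [-0.6  1.2  5.7] j6 0.48
turn -0.0037
shift(after turn) cm [-23.66 -25.85  -8.59]
```

Gap is 37 mm both ways, so the roller is flat and centred in the grip. To the far small seat.

```bash

python3 -m inch '[0,0,-2,0,0,0,-3,0,0,0,-3.6,0,-2.36,-2.58,0,0,-2.36,-2.58,0,0]' - 40 >/dev/null
python3 -m inch '[-2.36,-2.58,0,0,-2.36,-2.58,0,0,-2.36,-2.58,0,0,-2.36,-2.58,0,0,-2.36,-2.58,0,0]' >/dev/null
python3 -m inch '[-2.36,-2.58,0,0,-2.36,-2.58,0,0,-2.36,-2.58,0,0,0,0,0,0,0,0,0,0]' >/dev/null
python3 -m inch '[0,0,0,0,0,0,0,0,0,0,0,0,0,0,0,0,0,0,0,0]' |tail -3
python3 d.py .601 -.207 .048 67.7
```

```text
wrist_force: [0.1, -0.6, -1.4]
finger_gap: 0.0367
grip_force: 40.1
t 22.9 tcp [ 0.5997 -0.2064  0.1   ] yang 67.57 gap 0.0367 grip 40.1 F [ 0.1 -0.6 -1.4] j6 -0.07
turn -0.0023
shift(after turn) cm [-0.15 -0.01  5.2 ]
```

Lower in steps, feeling for the lip.

```bash

python3 -m inch '[-0.15,0,1.5,0,0,0,1.5,0,0,0,1.2,0,0,0,0.6,0,0,0,0,0]' |grep -E 'tcp|wrist'
python3 -m inch '[0,0,0.2,0,0,0,0.2,0,0,0,0.1,0,0,0,0,0,0,0,0,0]' |grep -E 'tcp|wrist'
python3 -m inch '[0,0,0.1,0,0,0,0.1,0,0,0,0.1,0,0,0,0,0,0,0,0,0]' |grep -E 'tcp|wrist'
```

```text
tcp_pos: [0.6006, -0.2073, 0.0509]
wrist_force: [0.2, 0.6, -0.5]
tcp_pos: [0.602, -0.2081, 0.0494]
wrist_force: [-1.9, 1.1, 8.6]
tcp_pos: [0.6033, -0.2089, 0.0468]
wrist_force: [3.3, -0.4, -0.1]
```

```bash

python3 -m inch '[0,0,0.15,0,0,0,0.1,0,0,0,0,0,0,0,0,0,0,0,0,0]' |grep -E 'tcp|wrist'
python3 -m inch '[0,0,0.1,0,0,0,0.1,0,0,0,0,0,0,0,0,0,0,0,0,0]' |grep -E 'tcp|wrist'; python3 d.py
```

```text
tcp_pos: [0.6032, -0.2088, 0.0442]
wrist_force: [-0.2, 1.5, 13.0]
tcp_pos: [0.6032, -0.2088, 0.044]
wrist_force: [-3.8, 1.9, 23.2]
t 25.0 tcp [ 0.6032 -0.2088  0.044 ] yang 67.51 gap 0.0366 grip 42.5 F [-3.8  1.9 23.2] j6 -0.07
```

Seated at the expected height (0.044). Release and return for large roller 1, gripping 52 mm.

```bash

python3 -m inch '[0,0,-0.15,0,0,0,0,0,0,0,0,0,0,0,0,0,0,0,0,0]' 0.15 40 >/dev/null
python3 -m inch '[0,0,-0.5,0,0,0,-2,0,0,0,-3,0,0,0,-3.5,0,0,0,-3.5,0]' >/dev/null
python3 -m inch '[0,0,-3,0,0,0,0,0,0,0,0,0,0,0,0,0,0,0,0,0]' 0.7 
python3 d.py .5749 .268 .21 -11.6
```

```text
clock: 26.22
tcp_pos: [0.6002, -0.2076, 0.1941]
orientation: [-0.001, 0.195, 0.981, 0.0]
wrist_force: [-1.3, 0.3, -1.0]
finger_gap: 0.0723
grip_force: 0.0
t 26.2 tcp [ 0.6002 -0.2076  0.1941] yang 67.49 gap 0.0723 grip 0.0 F [-1.3  0.3 -1. ] j6 -0.07
turn 1.3804
shift(after turn) cm [ 46.07 -12.05  -1.59]
```

```bash

python3 -m inch '[0,0,0,0.115,0,0,0,0.115,0,0,0,0.115,0,0,0,0.115,0,0,0,0.115]' 0.7 >/dev/null
python3 -m inch '[0,0,0,0.115,0,0,0,0.115,0,0,0,0.115,0,0,0,0.115,0,0,0,0.115]' >/dev/null
python3 -m inch '[3.3,-0.86,-0.8,0.115,3.3,-0.86,-0.8,0.115,3.3,-0.86,0,0,3.3,-0.86,0,0,3.3,-0.86,0,0]' >/dev/null
python3 -m inch '[3.3,-0.86,0,0,3.3,-0.86,0,0,3.3,-0.86,0,0,3.3,-0.86,0,0,3.3,-0.86,0,0]' >/dev/null
python3 -m inch '[3.3,-0.86,0,0,3.3,-0.86,0,0,3.3,-0.86,0,0,3.2,-0.86,0,0,0,0,0,0]' >/dev/null
python3 -m inch '[0,0,0,0,0,0,0,0,0,0,0,0,0,0,0,0,0,0,0,0]' |tail -3
python3 d.py .5746 .2678 .117 -11.6
```

```text
wrist_force: [0.3, 0.0, 0.0]
finger_gap: 0.0725
grip_force: 0.0
t 28.7 tcp [0.5643 0.2648 0.2117] yang -11.68 gap 0.0725 grip 0.0 F [0.3 0.  0. ] j6 2.08
turn -0.0014
shift(after turn) cm [0.5  0.95 9.47]
```

```bash

python3 -m inch '[0.5,0.95,0,0,0,0,2,0,0,0,2,0,0,0,2,0,0,0,1.5,0]' >/dev/null
python3 -m inch '[0,0,1,0,0,0,0.7,0,0,0,0.3,0,0,0,0,0,0,0,0,0]' |tail -5
python3 -m inch '[0,0,0,0,0,0,0,0,0,0,0,0,0,0,0,0,0,0,0,0]' -1 40 >/dev/null
python3 -m inch '[0,0,0,0,0,0,0,0,0,0,-0.25,0,0,0,0,0,0,0,0,0]' 
python3 -m inch '[-2,0,0,0,-2,0,0,0,-2,0,0,0,-2,0,0,0,-2,0,0,0]' |tail -3
python3 -m inch '[-1.3,0,0,0,-0.6,0,0,0,0,0,0,0,0,0,0,0,0,0,0,0]' |tail -3
python3 d.py .5517 .1508 .151 -11.6
```

```text
tcp_pos: [0.5749, 0.2691, 0.1177]
orientation: [0.0, 0.775, 0.632, 0.001]
wrist_force: [0.4, 0.1, 0.2]
finger_gap: 0.0724
grip_force: 0.0
clock: 30.38
tcp_pos: [0.5742, 0.269, 0.1191]
orientation: [-0.0, 0.775, 0.632, -0.0]
wrist_force: [0.8, -0.2, 1.3]
finger_gap: 0.0505
grip_force: 41.7
wrist_force: [0.9, -0.2, -0.8]
finger_gap: 0.0503
grip_force: 41.7
wrist_force: [-0.3, -0.5, -1.6]
finger_gap: 0.0506
grip_force: 41.7
t 31.2 tcp [0.5507 0.1532 0.1193] yang -11.54 gap 0.0506 grip 41.7 F [-0.3 -0.5 -1.6] j6 1.9
turn 0.0011
shift(after turn) cm [-0.22  0.15 -3.17]
```

```bash

python3 -m inch '[0,0.1,-1.5,0,0,0,-1.6,0,0,0,0,0,1,0,0,0,1,0,0,0]' |grep -E 'tcp|wrist'
python3 -m inch '[0.4,0,-0.1,0,0.4,0,-0.1,0,0.64,0,-0.05,0,0.3,0,0.06,0,0,0,0,0]' |grep -E 'tcp|wrist'
python3 -m inch '[0.35,0,0.07,0,0.35,0,0.15,0,0.3,0,0.15,0,0.25,0,0.2,0,0,0,0,0]' |grep -E 'tcp|wrist'
python3 -m inch '[0.25,0,0.22,0,0.18,0,0.25,0,0.18,0,0.28,0,0,0,0.1,0,0,0,0,0]' |grep -E 'tcp|wrist'
python3 d.py
```

```text
tcp_pos: [0.5554, 0.1728, 0.1497]
wrist_force: [0.2, 0.2, -1.3]
tcp_pos: [0.5573, 0.1867, 0.1508]
wrist_force: [-3.6, -10.2, 2.9]
tcp_pos: [0.5603, 0.2001, 0.1464]
wrist_force: [-4.5, -7.3, 9.8]
tcp_pos: [0.5623, 0.2075, 0.1395]
wrist_force: [-4.7, -2.9, 13.6]
t 32.9 tcp [0.5623 0.2075 0.1395] yang -11.54 gap 0.0506 grip 42.8 F [-4.7 -2.9 13.6] j6 1.99
```

```bash

python3 -m inch '[0,0,0.1,0,0,0,0.1,0,0,0,0.1,0,0,0,0,0,0,0,0,0]' |grep -E 'tcp|wrist'
python3 -m inch '[0,0,0.1,0,0,0,0.1,0,0,0,0.1,0,0,0,0,0,0,0,0,0]' |grep -E 'tcp|wrist'
python3 - <<'E'
from h import *
# roller outward edge in the top view: intensity profile along the bar axis, at z=.16
im=cv2.cvtColor(eyes.read_camera("top"),cv2.COLOR_RGB2GRAY)
p,M,s=tool();u=M[:,0]
for lat in(-.012,0,.012):
    print([int(im[int(round(v)),int(round(w))]) for w,v in proj("top",[[*(p+u*d+M[:,1]*lat)[:2],.16] for d in np.arange(-.05,-.008,.002)])])
cv2.imwrite("pics/k1.png",eyes.read_camera("top")[:,:,::-1])
E
```

```text
tcp_pos: [0.5632, 0.2081, 0.1374]
wrist_force: [-5.3, -0.7, 16.1]
tcp_pos: [0.564, 0.2088, 0.1349]
wrist_force: [-3.0, 0.5, 16.7]
[84, 80, 78, 83, 83, 83, 81, 74, 63, 59, 59, 60, 60, 58, 59, 59, 62, 64, 66, 66, 61]
[48, 48, 49, 57, 79, 70, 70, 61, 58, 62, 62, 58, 60, 51, 43, 43, 70, 80, 75, 75, 46]
[120, 120, 118, 130, 165, 177, 177, 175, 132, 75, 75, 60, 58, 58, 58, 59, 60, 41, 19, 19, 15]
```

Profile: outer edge at −36 mm and bore from −20 mm, so the roller is flat with its centre about 10 mm outboard. Off to the bench spot for centring.

```bash

python3 -m inch '[0,0,-1,0,0,0,-2,0,0,0,-2,0,-2,0,0,0,-2.5,0,0,0]' -1 40 >/dev/null
python3 -m inch '[-0.5,-1,0,0,0,-1,0,0,0,0,0,0,0,0,0,0,0,0,0,0]' 
python3 -c "
from h import *
print(onz('top',(217,268),.03),onz('top',(243,291),.03),onz('top',(265,125),.2))"
python3 d.py .484 .148 .1 -11.6
```

```text
clock: 34.65
tcp_pos: [0.5333, 0.1631, 0.1819]
orientation: [-0.0, 0.774, 0.633, 0.0]
wrist_force: [-0.1, -0.3, -1.4]
finger_gap: 0.0505
grip_force: 42.4
[0.4154033  0.16704592 0.03      ] [0.35128729 0.0971272  0.03      ] [0.75402379 0.02165185 0.2       ]
t 34.6 tcp [0.5333 0.1631 0.1819] yang -11.51 gap 0.0505 grip 42.4 F [-0.1 -0.3 -1.4] j6 1.92
turn 0.0016
shift(after turn) cm [-2.47 -4.53  8.19]
```

```bash

python3 -m inch '[-0.8,-1.5,0,0,-0.8,-1.5,0,0,-0.87,-1.53,0,0,0,0,2,0,0,0,2,0]' >/dev/null
python3 -m inch '[0,0,2.5,0,0,0,2.5,0,0,0,2.5,0,0,0,2,0,0,0,1.5,0]' >/dev/null
python3 -m inch '[0,0,0.9,0,0,0,0.3,0,0,0,0,0,0,0,0,0,0,0,0,0]' |tail -5
python3 -m inch '[0,0,0.2,0,0,0,0,0,0,0,0,0,0,0,0,0,0,0,0,0]' 0.5 40 >/dev/null
python3 -m inch '[-0.25,0,0,0,-0.25,0,0,0,-0.25,0,0,0,-0.25,0,0,0,0,0,0,0]' |tail -5
python3 -m inch '[0,0,0,0,0,0,0,0,0,0,0,0,0,0,0,0,0,0,0,0]' -1 20 >/dev/null
python3 -m inch '[0,0,0,0,0,0,0,0,0,0,0,0,0,0,0,0,0,0,0,0]' |tail -3
```

```text
tcp_pos: [0.4848, 0.1473, 0.021]
orientation: [0.001, 0.775, 0.632, 0.001]
wrist_force: [0.1, 0.3, -0.7]
finger_gap: 0.0504
grip_force: 42.5
tcp_pos: [0.4815, 0.1368, 0.018]
orientation: [-0.0, 0.775, 0.632, -0.0]
wrist_force: [-0.8, -0.4, 0.1]
finger_gap: 0.0644
grip_force: 0.0
wrist_force: [-0.4, -3.1, 5.4]
finger_gap: 0.0502
grip_force: 21.3
```

```bash

python3 -m inch '[0,0,0,0,0,0,0,0,0,0,0,0,0,0,0,0,0,0,0,0]' 0.7 >/dev/null
python3 -m inch '[0,0,0,-0.12,0,0,0,-0.12,0,0,0,-0.12,0,0,0,-0.12,0,0,0,-0.12]' >/dev/null
python3 -m inch '[0,0,0,-0.12,0,0,0,-0.12,0,0,0,-0.12,0,0,0,-0.12,0,0,0,-0.12]' >/dev/null
python3 -m inch '[0,0,0,-0.12,0,0,0,-0.12,0,0,0,0,0,0,0,0,0,0,0,0]' >/dev/null
python3 -m inch '[0,0,0,0,0,0,0,0,0,0,0,0,0,0,0,0,0,0,0,0]' -1 20 >/dev/null
python3 -m inch '[0,0,0,0,0,0,0,0,0,0,0,0,0,0,0,0,0,0,0,0]' |tail -6
python3 -m inch '[0,0,-2,0,0,0,-3,0,0,0,-3.5,0,0,0,0,0,0,0,0,0]' - 40 |tail -3
python3 d.py .6103 -.3463 .1 71
```

```text
clock: 40.07
tcp_pos: [0.482, 0.1375, 0.0184]
orientation: [0.0, 0.166, 0.986, 0.0]
wrist_force: [-0.7, 0.5, 6.0]
finger_gap: 0.051
grip_force: 20.8
wrist_force: [-0.3, 0.1, -1.7]
finger_gap: 0.0503
grip_force: 41.7
t 40.5 tcp [0.4834 0.1373 0.1046] yang 70.92 gap 0.0503 grip 41.7 F [-0.3  0.1 -1.7] j6 0.45
turn -0.0014
shift(after turn) cm [-27.75 -41.6    0.46]
```

```bash

python3 -m inch '[-1.98,-2.97,0,0,-1.98,-2.97,0,0,-1.98,-2.97,0,0,-1.98,-2.97,0,0,-1.98,-2.97,0,0]' >/dev/null
python3 -m inch '[-1.98,-2.97,0,0,-1.98,-2.97,0,0,-1.98,-2.97,0,0,-1.98,-2.97,0,0,-1.98,-2.97,0,0]' >/dev/null
python3 -m inch '[-1.98,-2.97,0,0,-1.98,-2.97,0,0,-1.98,-2.97,0,0,-2.0,-2.99,0,0,0,0,0,0]' >/dev/null
python3 -m inch '[0,0,0,0,0,0,0,0,0,0,0,0,0,0,0,0,0,0,0,0]' |tail -3
python3 d.py .6113 -.3466 .055 71
```

```text
wrist_force: [1.2, 0.1, -0.5]
finger_gap: 0.0502
grip_force: 41.9
t 42.1 tcp [ 0.608  -0.3451  0.1031] yang 71.02 gap 0.0502 grip 41.9 F [ 1.2  0.1 -0.5] j6 -0.3
turn 0.0003
shift(after turn) cm [-0.36 -0.03  4.81]
```

```bash

python3 -m inch '[-0.36,0,1.6,0,0,0,1.6,0,0,0,1.3,0,0,0,0.3,0,0,0,0,0]' |grep -E 'tcp|wrist'
python3 -m inch '[0,0,0.2,0,0,0,0.1,0,0,0,0.1,0,0,0,0,0,0,0,0,0]' |grep -E 'tcp|wrist'
python3 -m inch '[0,0,0.1,0,0,0,0.1,0,0,0,0.1,0,0,0,0,0,0,0,0,0]' |grep -E 'tcp|wrist'
python3 d.py
```

```text
tcp_pos: [0.6109, -0.3464, 0.0546]
wrist_force: [-0.4, 0.7, -0.0]
tcp_pos: [0.6115, -0.3478, 0.0513]
wrist_force: [-0.0, 0.4, -1.6]
tcp_pos: [0.6115, -0.3478, 0.0487]
wrist_force: [-2.3, 0.7, 4.7]
t 43.4 tcp [ 0.6115 -0.3478  0.0487] yang 70.93 gap 0.0503 grip 42.4 F [-2.3  0.7  4.7] j6 -0.3
```

Seated cleanly at the expected height (0.0487). Release; go to small roller 2.

```bash

python3 -m inch '[0,0,0,0,0,0,0,0,0,0,0,0,0,0,0,0,0,0,0,0]' 0.45 40 >/dev/null
python3 -m inch '[0,0,-0.5,0,0,0,-2,0,0,0,-3,0,0,0,-3.5,0,0,0,-3.5,0]' >/dev/null
python3 -m inch '[0,0,-3,0.12,0,0,0,0.12,0,0,0,0.12,0,0,0,0.12,0,0,0,0.12]' 0.4 >/dev/null
python3 -m inch '[0,0,0,0.12,0,0,0,0.12,0,0,0,0.12,0,0,0,0.12,0,0,0,0.12]' >/dev/null
python3 -m inch '[0,0,0,0.12,0,0,0,0.12,0,0,0,0,0,0,0,0,0,0,0,0]' |tail -3
python3 d.py .582 .3039 .21 -11.6
```

```text
wrist_force: [-0.6, -0.7, -0.2]
finger_gap: 0.06
grip_force: 0.0
t 45.5 tcp [ 0.6114 -0.3477  0.2032] yang -11.4 gap 0.06 grip 0.0 F [-0.6 -0.7 -0.2] j6 1.14
turn 0.0034
shift(after turn) cm [ 63.24 -15.99  -0.68]
```

```bash

python3 -m inch '[3.16,-0.8,-0.1,0.003,3.16,-0.8,-0.1,0,3.16,-0.8,-0.1,0,3.16,-0.8,-0.1,0,3.16,-0.8,-0.1,0]' >/dev/null
python3 -m inch '[3.16,-0.8,-0.1,0,3.16,-0.8,-0.1,0,3.16,-0.8,0,0,3.16,-0.8,0,0,3.16,-0.8,0,0]' >/dev/null
python3 -m inch '[3.16,-0.8,0,0,3.16,-0.8,0,0,3.16,-0.8,0,0,3.16,-0.8,0,0,3.16,-0.8,0,0]' >/dev/null
python3 -m inch '[3.16,-0.8,0,0,3.16,-0.8,0,0,3.16,-0.8,0,0,3.16,-0.8,0,0,3.16,-0.8,0,0]' >/dev/null
python3 -m inch '[0,0,0,0,0,0,0,0,0,0,0,0,0,0,0,0,0,0,0,0]' |tail -3
python3 d.py .582 .3039 .117 -11.6
python3 - <<'E'
# see whether the rollers on the bar and the seated ones are where expected
from h import *
s=eyes.read_camera("scene")[:,:,::-1];cv2.imwrite("pics/k2.png",s)
E
```

```text
wrist_force: [0.2, -0.1, 0.2]
finger_gap: 0.06
grip_force: 0.0
t 47.6 tcp [0.5836 0.3023 0.2102] yang -11.82 gap 0.06 grip 0.0 F [ 0.2 -0.1  0.2] j6 2.13
turn -0.0038
shift(after turn) cm [ 0.12 -0.19  9.32]
```

```bash

python3 -m inch '[0.12,-0.19,2,-0.003,0,0,2,0,0,0,2,0,0,0,1.8,0,0,0,1,0]' >/dev/null
python3 -m inch '[0,0,0.5,0,0,0,0,0,0,0,0,0,0,0,0,0,0,0,0,0]' |tail -5
python3 -m inch '[0,0,0,0,0,0,0,0,0,0,0,0,0,0,0,0,0,0,0,0]' -1 40 >/dev/null
python3 -m inch '[0,0,0,0,0,0,0,0,0,0,-0.25,0,0,0,0,0,0,0,0,0]' 
python3 -m inch '[-2,0,0,0,-2,0,0,0,-2,0,0,0,-2,0,0,0,-2,0,0,0]' |tail -3
python3 -m inch '[-2,0,0,0,-2,0,0,0,-1.6,0,0,0,0,0,0,0,0,0,0,0]' |tail -3
python3 d.py .5512 .1510 .145 -11.6
```

```text
tcp_pos: [0.5825, 0.3055, 0.1184]
orientation: [0.0, 0.775, 0.632, 0.001]
wrist_force: [-0.1, -0.6, 0.7]
finger_gap: 0.0599
grip_force: 0.0
clock: 49.28
tcp_pos: [0.5815, 0.3051, 0.1191]
orientation: [-0.0, 0.775, 0.632, -0.0]
wrist_force: [2.0, 0.0, 1.0]
finger_gap: 0.0366
grip_force: 40.2
wrist_force: [-0.1, 0.1, -0.5]
finger_gap: 0.0366
grip_force: 40.2
wrist_force: [-0.1, -0.3, 0.1]
finger_gap: 0.0368
grip_force: 40.2
t 50.1 tcp [0.5497 0.1518 0.1191] yang -11.66 gap 0.0368 grip 40.2 F [-0.1 -0.3  0.1] j6 1.9
turn -0.0011
shift(after turn) cm [-0.05  0.16 -2.59]
```

```bash

python3 -m inch '[0,0.15,-1.2,0,0,0,-1.25,0,1,0,0,0,1,0,0,0,0,0,0,0]' |grep -E 'tcp|wrist'
python3 -m inch '[0.4,0,-0.1,0,0.4,0,-0.18,0,0.35,0,-0.03,0,0.35,0,-0.02,0,0,0,0,0]'  |grep -E 'tcp|wrist'
python3 -m inch '[0.32,0,0.08,0,0.33,0,0.1,0,0.42,0,0.27,0,0.17,0,0.19,0,0.17,0,0.19,0]'  |grep -E 'tcp|wrist'
python3 -m inch '[0.2,0,0.15,0,0,0,0.15,0,0,0,0.1,0,0,0,0.1,0,0,0,0,0]' |grep -E 'tcp|wrist'
python3 -m inch '[0,0,0.1,0,0,0,0.1,0,0,0,0.1,0,0,0,0.0,0,0,0,0,0]'  |grep -E 'tcp|wrist'
cat > prof.py <<'E'
from h import *
im=cv2.cvtColor(eyes.read_camera("top"),cv2.COLOR_RGB2GRAY)
p,M,s=tool();u=M[:,0]
for lat in(-.01,0,.01):
    print([int(im[int(round(v)),int(round(w))]) for w,v in proj("top",[[*(p+u*d+M[:,1]*lat)[:2],.16] for d in np.arange(-.05,-.008,.002)])])
E
python3 prof.py
```

```text
tcp_pos: [0.5561, 0.1742, 0.1433]
wrist_force: [0.0, -0.3, -1.2]
tcp_pos: [0.5566, 0.1829, 0.1455]
wrist_force: [-3.8, -12.7, -0.0]
tcp_pos: [0.5603, 0.1982, 0.1398]
wrist_force: [-6.4, -8.7, 16.5]
tcp_pos: [0.5616, 0.2016, 0.1364]
wrist_force: [-5.9, -4.2, 17.3]
tcp_pos: [0.5623, 0.2026, 0.1342]
wrist_force: [-6.4, -1.2, 19.6]
[80, 80, 79, 79, 78, 80, 79, 82, 93, 109, 92, 67, 67, 59, 59, 55, 55, 75, 81, 68, 41]
[80, 78, 64, 64, 58, 76, 100, 126, 126, 116, 82, 60, 60, 60, 51, 48, 60, 60, 76, 61, 35]
[117, 119, 129, 158, 158, 175, 177, 178, 179, 179, 176, 149, 100, 100, 66, 56, 45, 28, 28, 14, 10]
```

Same result as with the first small one (edge at −29 mm, centre about −10 mm). To the bench spot for centring.

```bash

python3 -m inch '[0,0,-1,0,0,0,-2,0,0,0,-2,0,-2,0,0,0,-2.5,0,0,0]' -1 40 >/dev/null
python3 -m inch '[-0.5,-1,0,0,0,-1,0,0,0,0,0,0,0,0,0,0,0,0,0,0]' |tail -3
python3 d.py .484 .144 .1 -11.6
```

```text
wrist_force: [0.1, 0.7, 0.2]
finger_gap: 0.0367
grip_force: 40.1
t 53.1 tcp [0.5328 0.1579 0.1809] yang -11.51 gap 0.0367 grip 40.1 F [0.1 0.7 0.2] j6 1.92
turn 0.0015
shift(after turn) cm [-2.35 -4.5   8.09]
```

```bash

python3 -m inch '[-0.8,-1.5,0,0,-0.8,-1.5,0,0,-0.6,-1.4,0,0,0,0,2,0,0,0,2,0]' >/dev/null
python3 -m inch '[0,0,2.5,0,0,0,2.5,0,0,0,2.5,0,0,0,2,0,0,0,1.5,0]' >/dev/null
python3 -m inch '[0,0,0.9,0,0,0,0.4,0,0,0,0,0,0,0,0,0,0,0,0,0]' |tail -5
python3 d.py .484 .144 .016 -11.6
```

```text
tcp_pos: [0.4861, 0.1447, 0.019]
orientation: [0.001, 0.775, 0.632, 0.001]
wrist_force: [-0.3, 0.4, 1.4]
finger_gap: 0.0365
grip_force: 40.2
t 54.3 tcp [0.4861 0.1447 0.019 ] yang -11.56 gap 0.0365 grip 40.2 F [-0.3  0.4  1.4] j6 1.9
turn 0.0006
shift(after turn) cm [-0.11 -0.19  0.3 ]
```

```bash

python3 -m inch '[0,0,0.3,0,0,0,0,0,0,0,0,0,0,0,0,0,0,0,0,0]' 0.15 40 >/dev/null
python3 -m inch '[-0.25,0,0,0,-0.25,0,0,0,-0.25,0,0,0,-0.25,0,0,0,0,0,0,0]' >/dev/null
python3 -m inch '[0,0,0,0,0,0,0,0,0,0,0,0,0,0,0,0,0,0,0,0]' -1 20 >/dev/null
python3 -m inch '[0,0,0,0,0,0,0,0,0,0,0,0,0,0,0,0,0,0,0,0]' |tail -3
python3 -m inch '[0,0,0,0,0,0,0,0,0,0,0,0,0,0,0,0,0,0,0,0]' 0.4 >/dev/null
python3 -m inch '[0,0,0,-0.115,0,0,0,-0.115,0,0,0,-0.115,0,0,0,-0.115,0,0,0,-0.115]' >/dev/null
python3 -m inch '[0,0,0,-0.115,0,0,0,-0.115,0,0,0,-0.115,0,0,0,-0.115,0,0,0,-0.115]' >/dev/null
python3 -m inch '[0,0,0,-0.115,0,0,0,-0.115,0,0,0,0,0,0,0,0,0,0,0,0]' >/dev/null
python3 -m inch '[0,0,0,0,0,0,0,0,0,0,0,0,0,0,0,0,0,0,0,0]' -1 20 >/dev/null
python3 -m inch '[0,0,0,0,0,0,0,0,0,0,0,0,0,0,0,0,0,0,0,0]' |tail -5
python3 -m inch '[0,0,-2,0,0,0,-3,0,0,0,-3.5,0,0,0,0,0,0,0,0,0]' - 40 |tail -3
python3 d.py .4843 -.1585 .1 67.7
```

```text
wrist_force: [-1.0, -3.5, 5.4]
finger_gap: 0.0368
grip_force: 20.3
tcp_pos: [0.4832, 0.1347, 0.0152]
orientation: [0.0, 0.195, 0.981, 0.0]
wrist_force: [-0.3, 1.1, 5.0]
finger_gap: 0.0374
grip_force: 20.2
wrist_force: [-0.6, -0.4, -1.0]
finger_gap: 0.0365
grip_force: 40.1
t 58.9 tcp [0.4846 0.1347 0.1016] yang 67.49 gap 0.0365 grip 40.1 F [-0.6 -0.4 -1. ] j6 0.5
turn -0.0036
shift(after turn) cm [-11.1  -27.14   0.16]
```

```bash

python3 -m inch '[-1.11,-2.71,0,-0.003,-1.11,-2.71,0,0,-1.11,-2.71,0,0,-1.11,-2.71,0,0,-1.11,-2.71,0,0]' >/dev/null
python3 -m inch '[-1.11,-2.71,0,0,-1.11,-2.71,0,0,-1.11,-2.71,0,0,-1.11,-2.71,0,0,-1.11,-2.75,0,0]' >/dev/null
python3 -m inch '[0,0,0,0,0,0,0,0,0,0,0,0,0,0,0,0,0,0,0,0]' |tail -3
python3 d.py .4847 -.1588 .053 67.7
```

```text
wrist_force: [0.1, -0.4, -0.1]
finger_gap: 0.0365
grip_force: 40.2
t 60.2 tcp [ 0.482  -0.1572  0.0994] yang 67.76 gap 0.0365 grip 40.2 F [ 0.1 -0.4 -0.1] j6 -0.09
turn 0.0011
shift(after turn) cm [-0.31 -0.04  4.64]
```

```bash

python3 -m inch '[-0.31,-0.04,1.5,0,0,0,1.5,0,0,0,1.3,0,0,0,0.3,0,0,0,0,0]' |grep -E 'tcp|wrist'
python3 -m inch '[0,0,0.2,0,0,0,0.1,0,0,0,0.1,0,0,0,0,0,0,0,0,0]' |grep -E 'tcp|wrist'
python3 -m inch '[0,0,0.1,0,0,0,0.1,0,0,0,0.1,0,0,0,0,0,0,0,0,0]' |grep -E 'tcp|wrist'
python3 d.py
```

```text
tcp_pos: [0.4843, -0.1588, 0.0531]
wrist_force: [-0.9, 0.1, -0.6]
tcp_pos: [0.4854, -0.1603, 0.0504]
wrist_force: [0.1, -0.2, -0.5]
tcp_pos: [0.4851, -0.1601, 0.0469]
wrist_force: [-0.1, -0.2, -1.2]
t 61.4 tcp [ 0.4851 -0.1601  0.0469] yang 67.67 gap 0.0365 grip 40.2 F [-0.1 -0.2 -1.2] j6 -0.09
```

Inside the lips with no contact; lower the last bit, release, and go for large roller 2.

```bash

python3 -m inch '[0,0,0.1,0,0,0,0.1,0,0,0,0,0,0,0,0,0,0,0,0,0]' |grep -E 'tcp|wrist'
python3 -m inch '[0,0,0,0,0,0,0,0,0,0,0,0,0,0,0,0,0,0,0,0]' 0.15 40 >/dev/null
python3 -m inch '[0,0,-0.5,0,0,0,-2,0,0,0,-3,0,0,0,-3.5,0,0,0,-3.5,0]' >/dev/null
python3 -m inch '[0,0,-3,0.115,0,0,0,0.115,0,0,0,0.115,0,0,0,0.115,0,0,0,0.115]' 0.7 >/dev/null
python3 -m inch '[0,0,0,0.115,0,0,0,0.115,0,0,0,0.115,0,0,0,0.115,0,0,0,0.115]' >/dev/null
python3 -m inch '[0,0,0,0.115,0,0,0,0.115,0,0,0,0,0,0,0,0,0,0,0,0]' |tail -3
python3 d.py .5952 .3679 .21 -11.6
```

```text
tcp_pos: [0.4852, -0.1602, 0.0454]
wrist_force: [-1.7, 1.5, 5.7]
wrist_force: [0.5, 0.6, 0.1]
finger_gap: 0.0725
grip_force: 0.0
t 63.9 tcp [ 0.4851 -0.1601  0.2001] yang -11.24 gap 0.0725 grip 0.0 F [0.5 0.6 0.1] j6 1.29
turn 0.0063
shift(after turn) cm [53.94  0.16 -0.99]
```

```bash

python3 -m inch '[3.37,0,-0.2,0.006,3.37,0,-0.2,0,3.37,0,-0.2,0,3.37,0,-0.2,0,3.37,0,-0.2,0]' >/dev/null
python3 -m inch '[3.37,0,0,0,3.37,0,0,0,3.37,0,0,0,3.37,0,0,0,3.37,0,0,0]' >/dev/null
python3 -m inch '[3.37,0,0,0,3.37,0,0,0,3.37,0,0,0,3.37,0,0,0,3.37,0,0,0]' >/dev/null
python3 -m inch '[3.4,0.15,0,0,0,0,0,0,0,0,0,0,0,0,0,0,0,0,0,0]' |tail -3
python3 d.py .5952 .3679 .117 -11.6
```

```text
wrist_force: [0.2, -0.2, 0.6]
finger_gap: 0.0728
grip_force: 0.0
t 65.6 tcp [0.5961 0.3667 0.2101] yang -11.76 gap 0.0728 grip 0.0 F [ 0.2 -0.2  0.6] j6 2.21
turn -0.0028
shift(after turn) cm [ 0.1  -0.11  9.31]
```

```bash

python3 -m inch '[0.1,-0.11,2,-0.003,0,0,2,0,0,0,2,0,0,0,1.8,0,0,0,1,0]' >/dev/null
python3 -m inch '[0,0,0.5,0,0,0,0,0,0,0,0,0,0,0,0,0,0,0,0,0]' |tail -5
python3 -m inch '[0,0,0,0,0,0,0,0,0,0,0,0,0,0,0,0,0,0,0,0]' -1 40 >/dev/null
python3 -m inch '[0,0,0,0,0,0,0,0,0,0,-0.25,0,0,0,0,0,0,0,0,0]' 
python3 -m inch '[-2,0,0,0,-2,0,0,0,-2,0,0,0,-2,0,0,0,-2,0,0,0]' |tail -3
python3 -m inch '[-2,0,0,0,-2,0,0,0,-2,0,0,0,-2,0,0,0,-2,0,0,0]' |tail -3
python3 -m inch '[-2,0,0,0,0,0,0,0,0,0,0,0,0,0,0,0,0,0,0,0]' |tail -3
python3 d.py .5517 .1508 .151 -11.6
```

```text
tcp_pos: [0.5962, 0.3693, 0.1186]
orientation: [0.0, 0.775, 0.632, 0.001]
wrist_force: [0.6, -0.4, 0.5]
finger_gap: 0.0726
grip_force: 0.0
clock: 67.25
tcp_pos: [0.5952, 0.3689, 0.1192]
orientation: [-0.0, 0.775, 0.632, -0.0]
wrist_force: [1.5, -0.1, 1.5]
finger_gap: 0.0508
grip_force: 41.8
wrist_force: [0.9, 0.3, 0.7]
finger_gap: 0.0503
grip_force: 42.0
wrist_force: [0.6, -0.9, -1.0]
finger_gap: 0.0508
grip_force: 41.9
wrist_force: [0.6, -0.1, 0.2]
finger_gap: 0.0504
grip_force: 41.9
t 68.5 tcp [0.5512 0.1543 0.1193] yang -11.52 gap 0.0504 grip 41.9 F [ 0.6 -0.1  0.2] j6 1.9
turn 0.0013
shift(after turn) cm [-0.33  0.12 -3.17]
```

```bash

python3 -m inch '[0,0.1,-1.5,0,0,0,-1.6,0,0,0,0,0,1,0,0,0,0.9,0,0,0]' |grep -E 'tcp|wrist'
python3 -m inch '[0.4,0,-0.1,0,0.4,0,-0.1,0,0.64,0,-0.05,0,0.3,0,0.06,0,0,0,0,0]' |grep -E 'tcp|wrist'
python3 -m inch '[0.35,0,0.07,0,0.35,0,0.15,0,0.3,0,0.15,0,0.25,0,0.2,0,0,0,0,0]' |grep -E 'tcp|wrist'
python3 -m inch '[0.25,0,0.22,0,0.18,0,0.25,0,0.18,0,0.28,0,0,0,0.1,0,0,0,0,0]' |grep -E 'tcp|wrist'
python3 -m inch '[0,0,0.1,0,0,0,0.1,0,0,0,0.1,0,0,0,0,0,0,0,0,0]' |grep -E 'tcp|wrist'
python3 -m inch '[0,0,0.1,0,0,0,0.1,0,0,0,0.1,0,0,0,0,0,0,0,0,0]' |grep -E 'tcp|wrist'
python3 prof.py
python3 -m inch '[0,0,-1,0,0,0,-2,0,0,0,-2,0,-2,0,0,0,-2.5,0,0,0]' -1 40 >/dev/null
python3 -m inch '[-0.5,-1,0,0,0,-1,0,0,0,0,0,0,0,0,0,0,0,0,0,0]' |tail -3
python3 d.py .484 .148 .1 -11.6
```

```text
tcp_pos: [0.5559, 0.1729, 0.1499]
wrist_force: [-0.6, 0.1, -0.3]
tcp_pos: [0.5576, 0.1869, 0.151]
wrist_force: [-2.8, -10.6, 2.9]
tcp_pos: [0.5604, 0.2001, 0.1465]
wrist_force: [-4.2, -7.0, 9.0]
tcp_pos: [0.5625, 0.2075, 0.1395]
wrist_force: [-5.4, -2.8, 12.3]
tcp_pos: [0.5636, 0.208, 0.1375]
wrist_force: [-3.1, -1.0, 16.9]
tcp_pos: [0.5644, 0.2086, 0.135]
wrist_force: [-2.7, 0.8, 16.9]
[81, 80, 69, 79, 79, 83, 78, 69, 59, 62, 58, 59, 59, 59, 57, 59, 61, 84, 84, 85, 74]
[51, 51, 46, 76, 80, 80, 69, 59, 62, 60, 60, 59, 62, 49, 49, 48, 71, 80, 76, 76, 46]
[120, 119, 119, 123, 164, 178, 178, 162, 115, 67, 60, 60, 61, 58, 59, 59, 56, 44, 25, 13, 13]
wrist_force: [-1.0, 0.6, -0.3]
finger_gap: 0.0505
grip_force: 42.5
t 71.9 tcp [0.5338 0.1631 0.1821] yang -11.5 gap 0.0505 grip 42.5 F [-1.   0.6 -0.3] j6 1.92
turn 0.0017
shift(after turn) cm [-2.48 -4.58  8.21]
```

Profile matches the first large roller. Same set-down and centring.

```bash

python3 -m inch '[-0.8,-1.5,0,0,-0.8,-1.5,0,0,-0.87,-1.53,0,0,0,0,2,0,0,0,2,0]' >/dev/null
python3 -m inch '[0,0,2.5,0,0,0,2.5,0,0,0,2.5,0,0,0,2,0,0,0,1.5,0]' >/dev/null
python3 -m inch '[0,0,0.9,0,0,0,0.3,0,0,0,0,0,0,0,0,0,0,0,0,0]' |tail -5
python3 -m inch '[0,0,0.2,0,0,0,0,0,0,0,0,0,0,0,0,0,0,0,0,0]' 0.5 40 >/dev/null
python3 -m inch '[-0.25,0,0,0,-0.25,0,0,0,-0.25,0,0,0,-0.25,0,0,0,0,0,0,0]' |tail -5
python3 -m inch '[0,0,0,0,0,0,0,0,0,0,0,0,0,0,0,0,0,0,0,0]' -1 20 >/dev/null
python3 -m inch '[0,0,0,0,0,0,0,0,0,0,0,0,0,0,0,0,0,0,0,0]' |tail -3
python3 -m inch '[0,0,0,0,0,0,0,0,0,0,0,0,0,0,0,0,0,0,0,0]' 0.7 >/dev/null
python3 -m inch '[0,0,0,-0.12,0,0,0,-0.12,0,0,0,-0.12,0,0,0,-0.12,0,0,0,-0.12]' >/dev/null
python3 -m inch '[0,0,0,-0.12,0,0,0,-0.12,0,0,0,-0.12,0,0,0,-0.12,0,0,0,-0.12]' >/dev/null
python3 -m inch '[0,0,0,-0.12,0,0,0,-0.12,0,0,0,0,0,0,0,0,0,0,0,0]' >/dev/null
python3 -m inch '[0,0,0,0,0,0,0,0,0,0,0,0,0,0,0,0,0,0,0,0]' -1 20 >/dev/null
python3 -m inch '[0,0,0,0,0,0,0,0,0,0,0,0,0,0,0,0,0,0,0,0]' |tail -6
python3 -m inch '[0,0,-2,0,0,0,-3,0,0,0,-3.5,0,0,0,0,0,0,0,0,0]' - 40 |tail -3
python3 d.py .5361 -.3215 .1 71
```

```text
tcp_pos: [0.4854, 0.1474, 0.0213]
orientation: [0.001, 0.775, 0.632, 0.001]
wrist_force: [1.4, -0.7, -0.4]
finger_gap: 0.0507
grip_force: 42.6
tcp_pos: [0.4821, 0.1368, 0.0181]
orientation: [-0.0, 0.775, 0.632, -0.0]
wrist_force: [-0.1, -0.5, 0.1]
finger_gap: 0.0644
grip_force: 0.0
wrist_force: [-1.6, -2.6, 5.6]
finger_gap: 0.0502
grip_force: 21.2
clock: 77.3
tcp_pos: [0.4825, 0.1374, 0.0185]
orientation: [0.0, 0.166, 0.986, 0.0]
wrist_force: [-0.9, 1.3, 5.8]
finger_gap: 0.0507
grip_force: 20.9
wrist_force: [-0.2, -0.1, -0.9]
finger_gap: 0.0498
grip_force: 42.1
t 77.7 tcp [0.484  0.1374 0.1049] yang 70.92 gap 0.0498 grip 42.1 F [-0.2 -0.1 -0.9] j6 0.45
turn -0.0014
shift(after turn) cm [-19.87 -41.69   0.49]
```

```bash

python3 -m inch '[-1.42,-2.98,0,0,-1.42,-2.98,0,0,-1.42,-2.98,0,0,-1.42,-2.98,0,0,-1.42,-2.98,0,0]' >/dev/null
python3 -m inch '[-1.42,-2.98,0,0,-1.42,-2.98,0,0,-1.42,-2.98,0,0,-1.42,-2.98,0,0,-1.42,-2.98,0,0]' >/dev/null
python3 -m inch '[-1.42,-2.98,0,0,-1.42,-2.98,0,0,-1.42,-2.98,0,0,-1.42,-2.98,0,0,0,0,0,0]' >/dev/null
python3 -m inch '[0,0,0,0,0,0,0,0,0,0,0,0,0,0,0,0,0,0,0,0]' |tail -3
python3 d.py .5361 -.3215 .055 71
```

```text
wrist_force: [0.2, -0.5, -0.8]
finger_gap: 0.05
grip_force: 42.2
t 79.4 tcp [ 0.5338 -0.3206  0.1031] yang 71.02 gap 0.05 grip 42.2 F [ 0.2 -0.5 -0.8] j6 -0.34
turn 0.0003
shift(after turn) cm [-0.24 -0.01  4.81]
```

```bash

python3 -m inch '[-0.24,0,1.6,0,0,0,1.6,0,0,0,1.3,0,0,0,0.3,0,0,0,0,0]' |grep -E 'tcp|wrist'
python3 -m inch '[0,0,0.2,0,0,0,0.1,0,0,0,0.1,0,0,0,0,0,0,0,0,0]' |grep -E 'tcp|wrist'
python3 -m inch '[0,0,0.1,0,0,0,0.1,0,0,0,0.1,0,0,0,0,0,0,0,0,0]' |grep -E 'tcp|wrist'
python3 d.py
```

```text
tcp_pos: [0.5357, -0.3216, 0.0544]
wrist_force: [0.2, -0.4, -0.5]
tcp_pos: [0.5363, -0.3229, 0.0516]
wrist_force: [-1.0, 0.2, -0.5]
tcp_pos: [0.5362, -0.3229, 0.0488]
wrist_force: [-1.9, 0.6, 4.8]
t 80.6 tcp [ 0.5362 -0.3229  0.0488] yang 70.93 gap 0.0503 grip 42.7 F [-1.9  0.6  4.8] j6 -0.34
```

```bash

python3 -m inch '[0,0,0,0,0,0,0,0,0,0,0,0,0,0,0,0,0,0,0,0]' 0.45 40 >/dev/null
python3 -m inch '[0,0,-0.5,0,0,0,-2,0,0,0,-3,0,0,0,-3.5,0,0,0,-3.5,0]' >/dev/null
python3 -m inch '[0,0,-3.5,0,0,0,-2,0,0,0,0,0,0,0,0,0,0,0,0,0]' >/dev/null
python3 d.py .30 .42 .24
```

```text
t 81.9 tcp [ 0.5358 -0.3225  0.2274] yang 70.93 gap 0.062 grip 0.0 F [-1.1  0.3 -0.7] j6 -0.34
shift(after turn) cm [46.54 62.47 -1.18]
```

```bash

python3 -m inch '[2.1,2.84,-0.2,0,2.1,2.84,-0.2,0,2.1,2.84,-0.2,0,2.1,2.84,-0.2,0,2.1,2.84,-0.2,0]' >/dev/null
python3 -m inch '[2.1,2.84,0,0,2.1,2.84,0,0,2.1,2.84,0,0,2.1,2.84,0,0,2.1,2.84,0,0]' >/dev/null
python3 -m inch '[2.1,2.84,0,0,2.1,2.84,0,0,2.1,2.84,0,0,2.1,2.84,0,0,2.1,2.84,0,0]' >/dev/null
python3 -m inch '[2.1,2.84,0,0,2.1,2.84,0,0,2.1,2.84,0,0,2.1,2.84,0,0,2.1,2.84,0,0]' |head -2
python3 - <<'E'
from h import *
t=eyes.read_camera("top")[:,:,::-1];s=eyes.read_camera("scene")[:,:,::-1]
cv2.imwrite("pics/kt.png",t);cv2.imwrite("pics/ks.png",s)
a=cv2.resize(t[170:290,240:415],(790,542),interpolation=2)[:, :]
b=cv2.resize(s[160:240,180:330],(790,421),interpolation=2)
cv2.imwrite("pics/fin.png",cv2.resize(np.vstack([a,b]),(492,600),interpolation=cv2.INTER_AREA))
E
```

```text
clock: 83.55
tcp_pos: [0.3229, 0.3522, 0.2363]
```

View pics/fin.png

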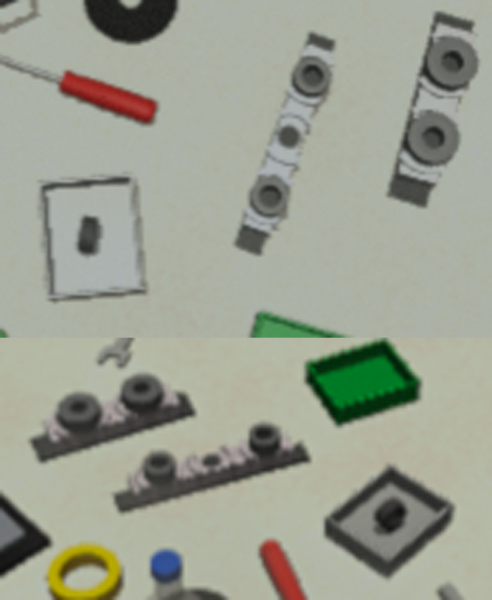

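Final view: two small rollers in the end recesses of the small nest and two large ones in the large nest, all flat. The collar is in the upright steel tray at (88,235). One numeric check of the centres against the seats before handing in.

```bash
python3 - <<'E'
from h import *
t=cv2.imread("pics/kt.png")
seat={"s3":(.601,-.207,.019),"s1":(.4833,-.1581,.019),"L2":(.6103,-.3463,.026),"L1":(.5349,-.3205,.026)}
for n,(x,y,r) in seat.items():
    u,v=proj("top",[[x,y,.052]])[0];x0,y0=int(u)-14,int(v)-14
    g=cv2.cvtColor(cv2.resize(t[y0:y0+28,x0:x0+28],None,fx=8,fy=8,interpolation=2),cv2.COLOR_BGR2GRAY)
    R0=r*403*8/1.21*1.0
    c=cv2.HoughCircles(g,cv2.HOUGH_GRADIENT,1,200,param1=60,param2=10,minRadius=int(R0*.9),maxRadius=int(R0*1.25))
    if c is None: print(n,"none",R0);continue
    a,b,rr=c[0,0];X=onz("top",((a+.5)/8-.5+x0,(b+.5)/8-.5+y0),.052);print(n,X[:2].round(4),"off mm",((X[:2]-[x,y])*1000).round(1),rr.round(1),R0.round(1) if hasattr(R0,'round') else R0)
E
```

```text
s3 [ 0.5979 -0.2051] off mm [-3.1  1.9] 59.1 50.62479338842975
s1 [ 0.4805 -0.1574] off mm [-2.8  0.7] 60.1 50.62479338842975
L2 [ 0.6068 -0.3435] off mm [-3.5  2.8] 77.6 69.27603305785124
L1 [ 0.5318 -0.3185] off mm [-3.1  2. ] 79.9 69.27603305785124
```

With the silhouette centre taken at mid-height (0.041), the shift is about (+2.7,−1.8) mm. All four rollers are then within about 1 mm of their seats. Handing in.

```bash
python3 -c "
from workcell import env
print(env.hand_in())"
```

```text
the job is handed in; nothing more can be done
None
```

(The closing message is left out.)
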